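Clamp a cast bracket under a swing clamp

ROBOT

A 6-joint arm with a two-finger parallel gripper is mounted at the origin on the work surface. World frame = base frame: x ahead of the robot, y to its left, z up, the work surface at z = 0. Lengths are in m, angles in rad, forces in N, time in s.
With the tool pointing down it reaches from about 0.275 to 1 m from the base axis. Payload 8.4 kg.
Tool frame: the origin (TCP) lies at the very end of the fingers, on their centre line; the grasp point (between the pads) lies 19 mm behind it (hold_point_z is the x of the grasp point in the tool frame, in m); x points along the fingers, y is the direction in which the jaws open and shut, and the axes are right-handed (so a half turn about x gives the same grasp; the last joint's range is limited). The gripper opens to 85 mm and grips with 20 to 120 N. Pads are 22 mm wide; open, the fingers measure 114 mm over their backs; the gripper's body (76 mm by 85 mm) begins 54 mm behind the grasp point. The pads swing forward as they close: fully open they stand 13 mm farther back than shut.
Start: joints at [1.193, 0.353, 1.633, -0, 1.155, -0.002], TCP at [0.229, 0.581, 0.231] pointing down, gripper open.
Joint ranges: [-2.63, 2.63], [-0.92, 2.1], [0.06, 2.66], [-1.3, 4.44], [0, 2.69], [-3.02, 3.02]. Speed limits (rad/s): [2.22, 2.22, 2.79, 3.14, 3.14, 3.14].

INTERFACE

Orientations are given as [roll, pitch, yaw] about the fixed x, y, z axes, in that order (R = Rz(yaw) Ry(pitch) Rx(roll)).
In Python, from station import * gives the robot as it stands.
- The arm moves only by the tool send_rows, never from a script. Its argument "moves" is a list of rows, each an object of numbers: "tx", "ty", "tz": the shift along the world's x, y, z in m; "ax", "ay", "az": the turn, a rotation vector about the world's x, y, z in degrees. In form: [{"tx": .., "ty": .., "tz": .., "ax": .., "ay": .., "az": ..}, ...]. A call has exactly 8 rows; each row is the pose to reach, as a shift and turn from the pose measured when the call began; what a row does not reach only later rows make up. A row lasts 1/8 s, in which the tool goes at most 62.5 mm and 10.7 degrees, less where a joint would pass 70% of its speed; a pose out of reach is approached as far as the arm can. A call with a gripper value outside its range is refused whole. "fingers" is the opening, from 0 (shut) to 1 (fully open), set as the call begins (left out, the last holds). The fingers move at their own pace and stop on an object; the grip force is fixed at half the most. Time passes only in rows, so rows that repeat a pose let the fingers close, or fill a call up. It gives the time, the measured TCP pose, the force and the opening at its end, in the units of the state.
- observe(): the state, without advancing time (a new reading comes with each control period).
- get_image(name): name is "scene" or "top" or "wrist"; returns a dict with "img" (480x640x3 uint8, red, green, blue), "z_map" (480x640 float32, m along the optical axis (not along the pixel's ray), 0 where there is no reading), "intrinsics" (3x3 intrinsics, pixels), "R" (3x3) and "t" (3): a world point X has camera coordinates R X + t. Camera axes: x right, y down, z forward; pixel columns grow to the right and rows downward; lengths in m; the calibration is good to about 2 mm. A picture is of the moment at which its call begins.
- close_job(): hands the job in, once; it reports no verdict.
Trained networks look in the newest picture that a camera, given by its name, has taken for a name from the list of things; names that differ only in an ending like _2 or _b are one class to them, and where a whole thing is asked for, a point or a joint stands for the part that bears it (a point fixed in the world has none). Each returns a list of dicts, best first, with "conf" (0 to 1); they miss things now and then, are a little off and sometimes report something else, mostly with a low value. They report only what shows in the picture. A call takes as long as a camera call. They do not tell look-alikes from the thing itself.
- regions_of(thing, camera): "mask" (480x640 bool, what is visible of it) and "rect" ([left, top, width, height] in pixels, round what is visible of it).
The state is a dict: "time": time; "qpos": joint angles; "dq": joint speeds; "effort": joint torques, N m; "position": TCP position; "ee_rot": TCP orientation; "wrist_force": force on the tool from outside, world axes, zero at the start; "torque": the same for the moment, N m; "finger_gap": finger opening in m.
Only numpy, scipy, OpenCV 4.12 (cv2) and the standard library are available. Lean on these libraries where they do the work, as an engineer would, in place of code of your own. Each camera call takes 0.05 s, during which the arm holds its last target.

TASK

Swing the arm of the bench clamp round so that its screw stands over the middle of the bracket's rib, then turn the knurled thumbscrew clockwise until it seats on the rib and the bracket is held firmly; stop once it is snug and do not crush the rib. Let go, and leave the bracket where it lies and the other things on the bench undisturbed.

Things in the scene. Friction and masses are not known exactly. Their poses are not given: they have to be found in the camera images.
- fixture: Swing clamp's fixed base: a grey plate 270 x 270 x 20 mm. Origin on the bench plane under the plate (z = 0), 20 mm nearer the robot (-x of the base) than the plate's centre. Its x axis points from the front edge to the post; the post stands 110 mm along +x from this origin. The base never moves.
- pivot (a point): Point on the vertical axis of the post about which the cream clamp arm swings, on the bolt head on top of it, 118 mm above the bench.
- swing (a joint): Swing angle a of the clamp arm about the pivot (rad), counter-clockwise from above positive. At 0 the arm points from the pivot along -x of the base; the screw's axis stands at pivot + 130 mm * (-cos a, -sin a) in the base's x, y. Range -1.6 to 1.6; starts at 0.75 to 1.25. Friction holds it where it is left; about 7 N sideways at the screw moves it.
- screw: The whole thumbscrew; origin as knob_middle. It needs 1 to 5 rad to seat; the seat's height is not given and must be felt. Steady drag about 0.12 N m; once its 20 mm foot (which does not turn) bears on the rib, torque climbs by 0.002 N m per newton of clamping. With the hand at rest the drag can read either way. It stays where it is left. Snug is 50 N or a little more; 200 N crushes.
- rib (a point): Middle of the bracket's rib, on its top. The bracket is a loose grey aluminium casting (about 0.7 kg): a flange 130 x 90 x 14 mm lying flat on the base plate, with a rib 110 mm long and 32 mm wide standing on it along the bracket's x axis, its top about 54 mm above the bench and sloping 3 degrees along x. Axes are the bracket's: x along the rib, z up.
- bracket: The same loose bracket; origin at the centre of its underside, x along the rib.
- driver: screwdriver with a black handle, about 200 mm long, lying on the bench left of the clamp; leave it alone
- square: try square with a wooden stock and a 130 mm steel blade, lying left of the clamp; leave it alone
- spanner: steel spanner lying right of the clamp; leave it alone
- offcut: small wooden offcut 100 x 35 x 20 mm, lying on the right; leave it alone
- spool: empty red wire spool, 60 mm across and 35 mm high, standing on the far left corner of the base plate; leave it alone
- bell: brass bell-shaped casting, 72 mm across and 52 mm high, standing behind the clamp; leave it alone
- tin: steel tin, 60 mm across and 70 mm high, standing to the left; leave it alone
- boss_top (a point): Point on the screw's axis on top of the boss at the arm's free end, 110 mm above the bench, 130 mm from the pivot. The cream arm is a bar 32 mm wide and 20 mm thick, its top 108 mm above the bench.
- knob_middle (a point): Middle of the knurled brass knob, on the screw's vertical axis, at half its height. Round knob 48 mm across, 30 mm high, free all round, its underside 10 to 19 mm above the arm; this point starts about 142 mm above the bench. Clockwise from above lowers knob and screw together, 2 mm per radian; counter-clockwise raises them.
Mind the look-alikes: they are no part of the job. Of the things shaped like the bracket, the aluminium one is meant.

How it is judged:
On the way, in this order (a step that is already met when the one before it is completed fails the run):
1. the clamp's screw stands over the middle of the rib, not yet touching it (y of screw in the frame of rib between -0.009 and 0.009 m and x of screw in the frame of rib between -0.045 and 0.045 m and contact force between screw and bracket below 1 N), for 0.1 s.
2. the screw bears on the rib (y of screw in the frame of rib between -0.009 and 0.009 m and x of screw in the frame of rib between -0.045 and 0.045 m and contact force between screw and bracket above 20 N), for 0.2 s.
At the end, for the whole second after the job is handed in: The screw's axis is within 9 mm of the rib's middle line and 45 mm of its middle along it, the screw presses on the rib with 20 to 180 N, and the bracket lies flat, at rest, within 12 mm of where it began (all of step 2 and contact force between screw and bracket below 180 N and distance of bracket from where it was at the start of the episode below 0.012 m and angle between bracket's own z axis and vertical below 0.05 rad and linear speed of bracket below 0.01 m/s); the robot touches nothing.
It fails at once if the rib is crushed: the screw presses with more than 200 N (contact force between screw and bracket above 200 N).
It fails at once if a bystander is pushed more than 30 mm (distance of any of driver, square, spanner, offcut, spool, bell, tin from where it was at the start of the episode above 0.03 m).
It fails at once if the bracket is pushed more than 20 mm (distance of bracket from where it was at the start of the episode above 0.02 m).
It also fails if it takes over 70 s, if anything falls off the work surface, if the arm or the gripper's body presses on something with over 40 N, if the wrist force passes 120 N, or if a joint passes its speed limit or range.

## Working session

There is one attempt and no reset: what is moved stays moved. The work goes in short steps, Python scripts to look and compute and a tool call to move; the robot and the scene stay as the last step left them, time stands still between calls to the robot, and variables do not carry over. Pictures are saved under pics/ and viewed, and the job is handed in when it is done.

Besides the shell and the picture viewer there is one more tool, called after "Request:" by a JSON object that holds its "op" and its "data". send_rows: Moves the arm, as the interface text tells. Its arguments: {"type":"object","properties":{"moves":{"type":"array"},"fingers":{"type":"number"}},"required":["moves"]}

```bash
mkdir -p pics; ls
python3 - <<'E'
from station import *
import cv2,numpy as np
s=observe();print(s)
for n in ("scene","top"):
    d=get_image(n);np.savez(f"pics/{n}0.npz",**d);cv2.imwrite(f"pics/{n}0.png",d["img"][:,:,::-1])
    print(n,d["intrinsics"],d["R"],d["t"])
E
```

```text
pics
{'time': 0.0, 'qpos': array([ 1.19260390e+00,  3.53680364e-01,  1.63410637e+00, -2.70990805e-06,
        1.15515581e+00, -2.34845827e-03]), 'dq': array([-0.00024746,  0.00015288,  0.00071165, -0.00033641,  0.0009523 ,
       -0.0002101 ]), 'effort': array([ 1.27716172e-03, -6.05256128e+01, -3.42072451e+01, -8.21924050e-05,
        9.31377697e-03, -4.74003940e-06]), 'position': array([0.22921702, 0.58097039, 0.23055342]), 'ee_rot': array([-1.5713093 ,  1.56944644, -1.94715217]), 'wrist_force': array([-0.18391353, -0.43037567,  1.56585487]), 'torque': array([ 0.00810889, -0.01322436, -0.01033449]), 'finger_gap': 0.08501890075918084}
scene [[476.6435467    0.         324.94543625]
 [  0.         476.6435467  233.94506323]
 [  0.           0.           1.        ]] [[-0.60023222  0.79978856  0.00771546]
 [ 0.56067012  0.42761694 -0.70907881]
 [-0.57041239 -0.42128613 -0.70508702]] [ 0.29288582 -0.21772146  1.42726188]
top [[597.95447711   0.         321.93122042]
 [  0.         597.95447711 234.31597516]
 [  0.           0.           1.        ]] [[-1.34228092e-02 -9.99909754e-01 -5.58976249e-04]
 [-9.84551073e-01  1.33142349e-02 -1.74590711e-01]
 [ 1.74582397e-01 -1.79315715e-03 -9.84640935e-01]] [0.03900702 0.56866483 1.48155952]
```

View pics/scene0.png

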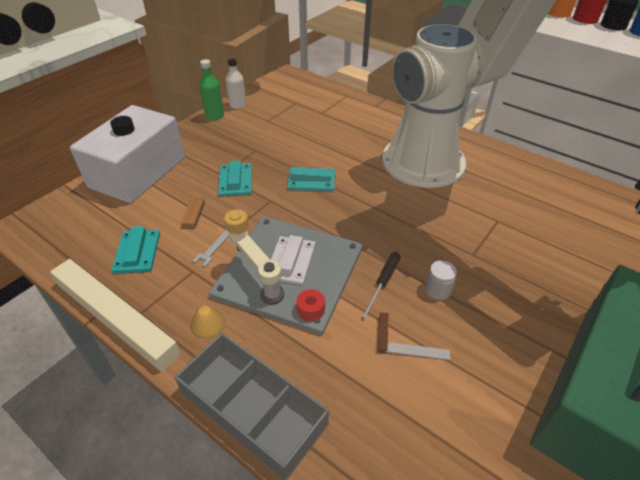

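View pics/top0.png

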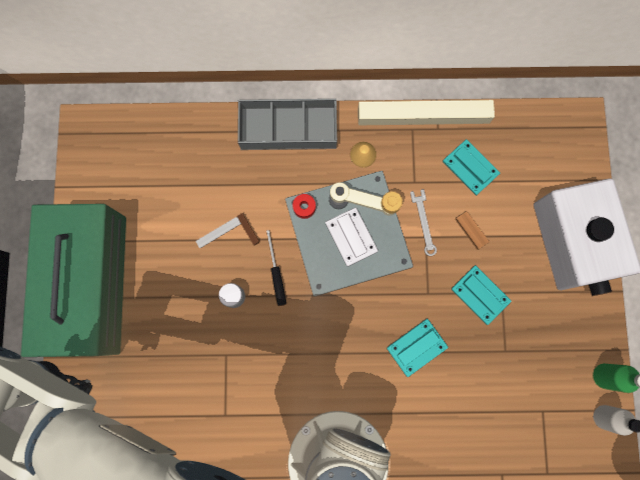

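The aluminium (grey-white) bracket is at top (351,237), on the plate. The three teal castings at (470,166), (481,295) and (417,347) are look-alikes. The pivot is at (340,192) and the knob at (392,202). Next I'll confirm these in an enlarged crop and measure.

```bash
cat > h.py <<'E'
import numpy as np,cv2
def cloud(d):
    K=d["intrinsics"];z=d["z_map"];v,u=np.indices(z.shape)
    c=np.stack([(u-K[0,2])/K[0,0]*z,(v-K[1,2])/K[1,1]*z,z],-1)
    return (c-d["t"])@d["R"]
def proj(d,X):
    c=np.asarray(X)@d["R"].T+d["t"];p=c@d["intrinsics"].T
    return p[...,:2]/p[...,2:]
E
python3 - <<'E'
from station import *
from h import *
for n in("top","scene"):
    d=get_image(n);P=cloud(d);ok=d["z_map"]>0
    if n=="top":
        cv2.imwrite("pics/crop0.png",cv2.resize(d["img"][140:310,270:450,::-1],None,fx=3.4,fy=3.4,interpolation=cv2.INTER_CUBIC))
    for t in("rib","bracket","knob_middle","screw","pivot","boss_top","fixture","swing"):
        for r in regions_of(t,n)[:4]:
            m=r["mask"]&ok;q=P[m]
            print(n,t,round(r["conf"],2),r["rect"],m.sum(),np.median(q,0).round(3),np.percentile(q[:,2],[5,50,95]).round(3))
    if n=="top":
        np.save("pics/P.npy",P)
        print(P[200:206,390:396,2].round(3))
        # rib top band
        m=ok&(P[...,2]>.045)&(P[...,2]<.062);m[:205]=0;m[270:]=0;m[:,:320]=0;m[:,385:]=0
        q=P[m].astype(np.float32);print("rib",len(q),cv2.minAreaRect(q[:,:2]*1000),q.mean(0))
        m=ok&(P[...,2]>.025)&(P[...,2]<.062);m[:205]=0;m[270:]=0;m[:,:320]=0;m[:,385:]=0
        q=P[m].astype(np.float32);print("br",len(q),cv2.minAreaRect(q[:,:2]*1000))
E
```

```text
top rib 0.96 [389.3, 318.9, 56.8, 55.1] 1763 [ 0.28  -0.203  0.017] [0.01  0.017 0.039]
top rib 0.92 [442.2, 141.3, 56.6, 55.2] 1662 [ 0.751 -0.367  0.018] [0.009 0.018 0.039]
top rib 0.86 [326.1, 208.1, 49.4, 58.7] 1720 [ 0.563 -0.042  0.037] [0.029 0.037 0.059]
top rib 0.55 [453.5, 267.4, 54.5, 59.2] 1820 [ 0.411 -0.372  0.017] [0.008 0.017 0.039]
top bracket 0.98 [386.6, 319.5, 61.8, 57.7] 1921 [ 0.28  -0.203  0.017] [0.007 0.017 0.039]
top bracket 0.84 [452.8, 269.9, 55.7, 56.1] 1756 [ 0.411 -0.373  0.017] [0.009 0.017 0.039]
top bracket 0.69 [443.6, 137.8, 57.3, 54.6] 1675 [ 0.75  -0.366  0.018] [0.008 0.018 0.039]
top bracket 0.6 [324.9, 208.7, 51.6, 56.9] 1771 [ 0.563 -0.042  0.037] [0.028 0.037 0.059]
top knob_middle 0.65 [382.8, 193.3, 20.0, 22.9] 353 [ 0.627 -0.135  0.158] [0.145 0.158 0.165]
top screw 0.63 [379.4, 193.9, 24.8, 18.3] 385 [ 0.626 -0.135  0.158] [0.131 0.158 0.165]
top pivot 0.65 [378.4, 192.7, 25.8, 20.1] 393 [ 0.627 -0.136  0.158] [0.009 0.158 0.165]
top pivot 0.63 [329.8, 185.3, 72.4, 28.2] 1198 [ 0.644 -0.084  0.112] [0.098 0.112 0.162]
top boss_top 0.86 
[... 1698 characters left out ...]
, 19.0, 26.2] 503 [ 0.633 -0.13   0.158] [0.131 0.158 0.163]
scene screw 0.5 [425.8, 263.9, 28.1, 36.6] 918 [0.432 0.267 0.062] [0.014 0.062 0.073]
scene pivot 0.64 [225.8, 209.9, 55.6, 76.0] 1636 [ 0.647 -0.092  0.112] [0.095 0.112 0.161]
scene pivot 0.6 [195.4, 303.1, 30.1, 35.0] 853 [ 0.801 -0.068  0.029] [0.007 0.029 0.052]
scene boss_top 0.69 [222.4, 210.5, 59.7, 75.4] 1606 [ 0.646 -0.092  0.112] [0.096 0.112 0.161]
scene fixture 0.93 [208.4, 206.0, 155.5, 132.7] 9300 [ 0.634 -0.02   0.022] [0.017 0.022 0.133]
scene swing 0.67 [222.6, 209.9, 57.8, 74.7] 1636 [ 0.647 -0.092  0.112] [0.096 0.112 0.161]
scene swing 0.54 [296.2, 287.1, 31.1, 35.3] 776 [0.649 0.082 0.055] [0.028 0.055 0.059]
```

View pics/crop0.png

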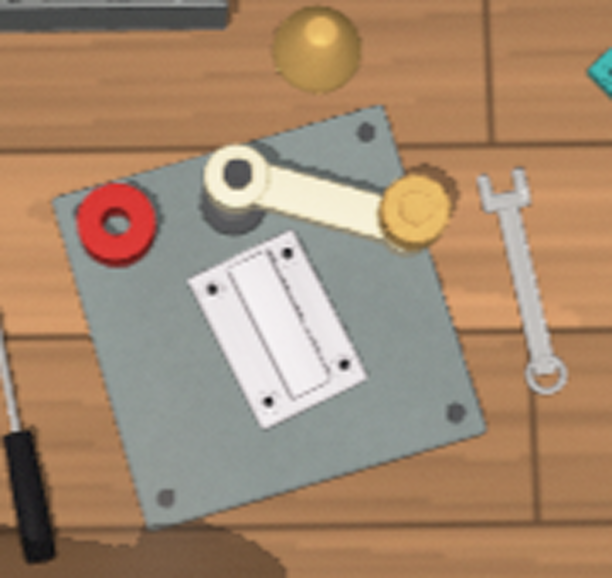

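The crop confirms it: the grey casting lies on the plate, the clamp's boss and knob are at right, and the rib is seen end to end. Now I'll fit the geometry.

```bash
cat > geo.py <<'E'
from h import *
from scipy.optimize import least_squares
def load(n): return dict(np.load(f"pics/{n}0.npz"))
def onplane(d,uv,z):
    uv=np.atleast_2d(uv).astype(float);K=d["intrinsics"];r=np.c_[(uv-K[:2,2])/K[[0,1],[0,1]],np.ones(len(uv))]@d["R"]
    c=-d["R"].T@d["t"];return c+r*((z-c[2])/r[:,2])[:,None]
E
python3 - <<'E'
from geo import *
d=load("top");cr=lambda a:np.array(a,float)/3.4+[270-.35,140-.35]
print("cam",-d["R"].T@d["t"])
rib=onplane(d,cr([(228,268),(268,250),(330,382),(293,400)]),.054);print(rib.round(4))
c=rib.mean(0);ax=(rib[2]+rib[3]-rib[0]-rib[1]);print("rib",c,np.degrees(np.arctan2(ax[1],ax[0])),np.linalg.norm(ax)/2)
fl=onplane(d,cr([(188,282),(294,231),(368,378),(264,429)]),.034);a2=fl[2]+fl[3]-fl[0]-fl[1];print("flange",fl.mean(0),np.degrees(np.arctan2(a2[1],a2[0])),np.linalg.norm(a2)/2)
pl=onplane(d,cr([(52,200),(382,105),(487,432),(148,527)]),.02);print(pl.round(4))
f=pl[0]+pl[1]-pl[2]-pl[3];f/=np.linalg.norm(f);y=np.degrees(np.arctan2(f[1],f[0]));print("plate",pl.mean(0),y,"pivot",pl.mean(0)+.09*f)
piv=onplane(d,cr([(237,173)]),.118);print("pivot direct",piv)
k=onplane(d,cr([(416,203)]),.157);print("knob top",k,np.linalg.norm((k-piv)[0,:2]))
s=load("scene");P=cloud(s)
cv2.imwrite("pics/crops.png",cv2.resize(s["img"][190:340,190:380,::-1],None,fx=4,fy=4,interpolation=cv2.INTER_CUBIC))
E
```

```text
cam [0.30174894 0.03408883 1.55810955]
[[ 0.6092 -0.0071  0.054 ]
 [ 0.6227 -0.0376  0.054 ]
 [ 0.5213 -0.0818  0.054 ]
 [ 0.5081 -0.0538  0.054 ]]
rib [ 0.56530534 -0.04510374  0.054     ] -155.83083118627886 0.11103044224715232
flange [ 0.56506896 -0.04515555  0.034     ] -154.4799130163886 0.12660856947537047
[[ 0.6719  0.1277  0.02  ]
 [ 0.7448 -0.131   0.02  ]
 [ 0.4862 -0.2029  0.02  ]
 [ 0.4175  0.0559  0.02  ]]
plate [ 0.58008858 -0.03758097  0.02      ] 15.650596877498462 pivot [ 0.6667518  -0.01330164  0.02      ]
pivot direct [[ 0.66668705 -0.01318889  0.118     ]]
knob top [[ 0.63325998 -0.13807996  0.157     ]] 0.1292870770146739
```

View pics/crops.png

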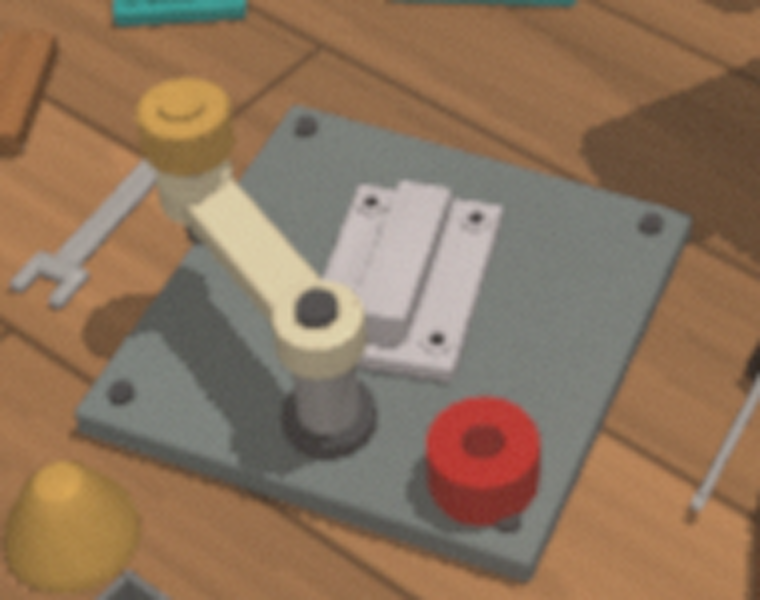

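Pivot (0.667,-0.013), knob (0.633,-0.138), rib centre (0.565,-0.045) at 25°. The screw circle crosses the rib's line at about (0.543,-0.055), 24 mm from its middle, so the arm has to swing about 56° clockwise. First I'll move over the knob.

Request:
{"op": "send_rows", "data": {"moves": [{"tx": 0.025,"ty": -0.045,"tz": 0,"az": -3},{"tx": 0.05,"ty": -0.09,"tz": 0,"az": -6},{"tx": 0.075,"ty": -0.135,"tz": 0,"az": -10},{"tx": 0.1,"ty": -0.18,"tz": 0,"az": -13},{"tx": 0.125,"ty": -0.225,"tz": 0,"az": -16},{"tx": 0.15,"ty": -0.27,"tz": 0,"az": -20},{"tx": 0.175,"ty": -0.315,"tz": 0,"az": -23},{"tx": 0.2,"ty": -0.36,"tz": 0,"az": -26}], "fingers": 1}}

```text
validation failed for argument at $.mo...
```

Run:
```python
from station import *
import numpy as np
from scipy.spatial.transform import Rotation as R
s=observe();print(s["time"],s["qpos"].round(3),s["position"].round(4));print(R.from_euler("xyz",s["ee_rot"]).as_matrix().round(3));print(np.array([.633,-.138])-s["position"][:2])
```

```text
1.0 [ 1.193  0.353  1.633 -0.     1.155 -0.002] [0.2294 0.5814 0.2313]
[[ 0.     0.367  0.93 ]
 [-0.     0.93  -0.367]
 [-1.    -0.     0.   ]]
[ 0.40363426 -0.71938366]
```

Request:
{"op": "send_rows", "data": {"moves": [{"tx": 0.025,"ty": -0.045,"tz": 0,"ax": 0,"ay": 0,"az": -3},{"tx": 0.05,"ty": -0.09,"tz": 0,"ax": 0,"ay": 0,"az": -6},{"tx": 0.075,"ty": -0.135,"tz": 0,"ax": 0,"ay": 0,"az": -10},{"tx": 0.1,"ty": -0.18,"tz": 0,"ax": 0,"ay": 0,"az": -13},{"tx": 0.125,"ty": -0.225,"tz": 0,"ax": 0,"ay": 0,"az": -16},{"tx": 0.15,"ty": -0.27,"tz": 0,"ax": 0,"ay": 0,"az": -20},{"tx": 0.175,"ty": -0.315,"tz": 0,"ax": 0,"ay": 0,"az": -23},{"tx": 0.2,"ty": -0.36,"tz": 0,"ax": 0,"ay": 0,"az": -26}], "fingers": 1}}

```text
time: 2.0
position: [0.4301, 0.2199, 0.2316]
ee_rot: [1.308, 1.57, 0.476]
wrist_force: [1.1, 0.6, -0.4]
finger_gap: 0.0857
```

```bash
cat > ob.py <<'E'
from station import *
import numpy as np
from scipy.spatial.transform import Rotation as R
np.set_printoptions(suppress=True)
s=observe();m=R.from_euler("xyz",s["ee_rot"]).as_matrix()
print("t",round(s["time"],2),"q",s["qpos"].round(3),"p",s["position"].round(4),"gap",round(s["finger_gap"],4))
print("toolx",m[:,0].round(3),"tooly yaw",np.degrees(np.arctan2(m[1,1],m[0,1])).round(1),"F",s["wrist_force"].round(2),"T",s["torque"].round(3),"eff6",s["effort"][5].round(3))
E
python3 ob.py
```

```text
t 2.0 q [ 0.47   0.13   1.928  0.     1.083 -0.27 ] p [0.4301 0.2199 0.2316] gap 0.0857
toolx [ 0.001  0.    -1.   ] tooly yaw 42.4 F [ 1.08  0.63 -0.41] T [-0.046 -0.029  0.037] eff6 0.731
```

Request:
{"op": "send_rows", "data": {"moves": [{"tx": 0.025,"ty": -0.045,"tz": 0,"ax": 0,"ay": 0,"az": -3},{"tx": 0.05,"ty": -0.09,"tz": 0,"ax": 0,"ay": 0,"az": -6},{"tx": 0.075,"ty": -0.135,"tz": 0,"ax": 0,"ay": 0,"az": -10},{"tx": 0.1,"ty": -0.18,"tz": 0,"ax": 0,"ay": 0,"az": -13},{"tx": 0.125,"ty": -0.225,"tz": 0,"ax": 0,"ay": 0,"az": -16},{"tx": 0.155,"ty": -0.27,"tz": 0,"ax": 0,"ay": 0,"az": -20},{"tx": 0.18,"ty": -0.315,"tz": 0,"ax": 0,"ay": 0,"az": -23},{"tx": 0.203,"ty": -0.358,"tz": 0,"ax": 0,"ay": 0,"az": -26}]}}

```text
time: 3.0
position: [0.6339, -0.1398, 0.2316]
ee_rot: [1.298, 1.57, 0.011]
wrist_force: [-0.3, -0.0, -0.0]
finger_gap: 0.0854
```

```bash
python3 ob.py
python3 - <<'E'
from station import *
from h import *
d=get_image("wrist");cv2.imwrite("pics/w1.png",d["img"][:,:,::-1])
P=cloud(d);print(proj(d,np.array([[.633,-.138,.157],[.633,-.138,.142]])), d["R"],d["t"])
m=(P[...,2]>.150)&(P[...,2]<.168)&(d["z_map"]>0)&(np.hypot(P[...,0]-.633,P[...,1]+.138)<.05)
q=P[m];print(m.sum(),q.mean(0),(q.min(0)+q.max(0))/2,np.ptp(q,axis=0));v,u=np.nonzero(m);print(u.min(),u.max(),v.min(),v.max())
E
```

```text
t 3.0 q [-0.22   0.389  1.579  0.     1.172 -0.503] p [ 0.6339 -0.1398  0.2316] gap 0.0854
toolx [ 0.001  0.    -1.   ] tooly yaw 16.3 F [-0.33 -0.01 -0.01] T [0.001 0.033 0.014] eff6 0.044
[[322.15173316 249.76784645]
 [322.07898757 241.1288099 ]] [[ 9.59692481e-01  2.81052204e-01 -3.03885887e-05]
 [ 2.67411351e-01 -9.13080571e-01  3.07855551e-01]
 [ 8.64957340e-02 -2.95454784e-01 -9.51433108e-01]] [-0.56801567 -0.33825306  0.28405871]
6313 [ 0.62430807 -0.13639858  0.15795677] [ 0.62475259 -0.13825852  0.156552  ] [0.04991308 0.05010387 0.01310065]
262 353 198 287
```

View pics/w1.png

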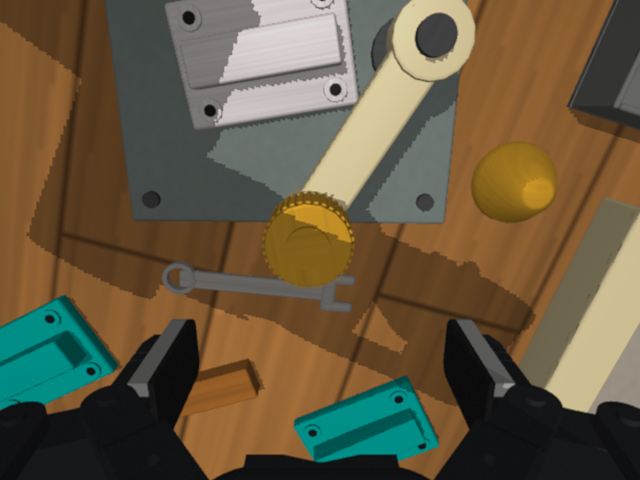

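The wrist view shows the knob top centred at about (308,243), spanning 262–353 × 198–287, and the bolt head at about (437,36). That disagrees by about 8 mm with my top-view pick, so I'll cross-check.

Run:
```python
from station import *
from geo import *
d=get_image("wrist");t=load("top");s=load("scene")
print("wrist pivot",onplane(d,[(437,36)],.118),"knob",onplane(d,[(307.5,242.5)],.157))
print("rib? corners wrist plate", onplane(d,[(151,200),(425,202)],.02))
for n,c in(("top",t),("scene",s)):
    P=cloud(c)
    for nm,x,lo,hi,r in(("knob",(.63,-.138),.15,.17,.04),("bolt",(.667,-.013),.113,.124,.02),("boss+arm",(.667,-.013),.1,.124,.025)):
        m=(P[...,2]>lo)&(P[...,2]<hi)&(c["z_map"]>0)&(np.hypot(P[...,0]-x[0],P[...,1]-x[1])<r)
        q=P[m];v,u=np.nonzero(m);print(n,nm,m.sum(),q.mean(0).round(4),u.mean(),v.mean(),(u.min()+u.max())/2,(v.min()+v.max())/2)
P=cloud(d)
m=(P[...,2]>.1)&(P[...,2]<.125)&(np.hypot(P[...,0]-.667,P[...,1]+.013)<.03);print("w pivot cyl",P[m].mean(0))
```

```text
wrist pivot [[ 0.66538601 -0.01999213  0.118     ]] knob [[ 0.62685117 -0.14132005  0.157     ]]
rib? corners wrist plate [[ 0.49786671 -0.18668817  0.02      ]
 [ 0.7215219  -0.12400676  0.02      ]]
top knob 330 [ 0.6281 -0.1361  0.159 ] 391.3424242424242 201.28484848484848 391.0 201.5
top bolt 98 [ 0.6666 -0.0145  0.1171] 339.8673469387755 190.66326530612244 339.5 190.5
top boss+arm 293 [ 0.6648 -0.0127  0.1126] 339.1194539249147 191.80546075085323 339.5 192.0
scene knob 343 [ 0.6296 -0.134   0.1587] 235.02915451895043 217.7259475218659 235.0 218.0
scene bolt 145 [ 0.6667 -0.0125  0.1171] 267.7310344827586 267.24827586206897 267.5 268.0
scene boss+arm 390 [ 0.6683 -0.0092  0.1126] 268.5948717948718 269.9179487179487 268.5 270.0
w pivot cyl [ 0.66126993 -0.01945983  0.11258052]
```

Correcting for the wrist camera's offset, the knob is at about (0.6285,-0.137). Descending around it.

Request:
{"op": "send_rows", "data": {"moves": [{"tx": -0.0055,"ty": 0.003,"tz": -0.01,"ax": 0,"ay": 0,"az": 0},{"tx": -0.0055,"ty": 0.003,"tz": -0.03,"ax": 0,"ay": 0,"az": 0},{"tx": -0.0055,"ty": 0.003,"tz": -0.05,"ax": 0,"ay": 0,"az": 0},{"tx": -0.0055,"ty": 0.003,"tz": -0.07,"ax": 0,"ay": 0,"az": 0},{"tx": -0.0055,"ty": 0.003,"tz": -0.085,"ax": 0,"ay": 0,"az": 0},{"tx": -0.0055,"ty": 0.003,"tz": -0.1,"ax": 0,"ay": 0,"az": 0},{"tx": -0.0055,"ty": 0.003,"tz": -0.1085,"ax": 0,"ay": 0,"az": 0},{"tx": -0.0055,"ty": 0.003,"tz": -0.1085,"ax": 0,"ay": 0,"az": 0}]}}

```text
time: 4.1
position: [0.6291, -0.1391, 0.1222]
ee_rot: [0.519, 1.569, -0.77]
wrist_force: [-0.2, 0.9, -0.2]
finger_gap: 0.0858
```

Request:
{"op": "send_rows", "data": {"moves": [{"tx": 0,"ty": 0,"tz": 0,"ax": 0,"ay": 0,"az": 0},{"tx": 0,"ty": 0,"tz": 0,"ax": 0,"ay": 0,"az": 0},{"tx": 0,"ty": 0,"tz": 0,"ax": 0,"ay": 0,"az": 0},{"tx": 0,"ty": 0,"tz": 0,"ax": 0,"ay": 0,"az": 0},{"tx": 0,"ty": 0,"tz": 0,"ax": 0,"ay": 0,"az": 0},{"tx": 0,"ty": 0,"tz": 0,"ax": 0,"ay": 0,"az": 0},{"tx": 0,"ty": 0,"tz": 0,"ax": 0,"ay": 0,"az": 0},{"tx": 0,"ty": 0,"tz": 0,"ax": 0,"ay": 0,"az": 0}], "fingers": 0}}

```text
time: 5.1
position: [0.6285, -0.1398, 0.1231]
ee_rot: [-0.094, 1.569, -1.383]
wrist_force: [-4.8, -2.6, 5.4]
finger_gap: 0.0467
```

```bash
python3 ob.py
python3 - <<'E'
from station import *
from h import *
d=get_image("scene");cv2.imwrite("pics/s2.png",cv2.resize(d["img"][150:340,170:400,::-1],None,fx=3.2,fy=3.1,interpolation=cv2.INTER_CUBIC))
E
```

```text
t 5.1 q [-0.22   0.494  1.679 -0.003  0.967 -0.5  ] p [ 0.6285 -0.1398  0.1231] gap 0.0467
toolx [ 0.    -0.002 -1.   ] tooly yaw 16.1 F [-4.79 -2.61  5.45] T [-0.454  0.842  0.071] eff6 0.094
```

View pics/s2.png

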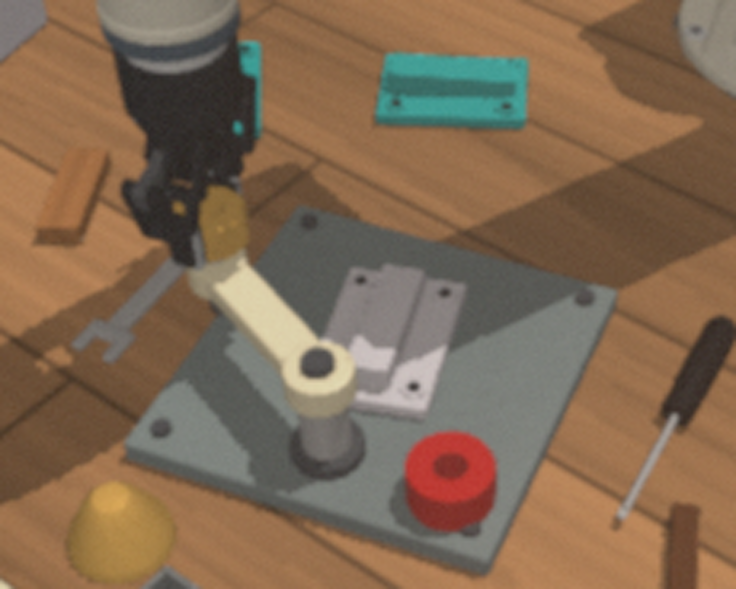

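The scene view shows the knob held between the fingers, with a gap of 46.7 mm. I'll compute the arc waypoints with the hand turning along with the arm.

```bash
python3 -c "
import numpy as np
r=np.array([-.0382,-.1263])
for k in range(1,17):
  a=np.radians(-54.2*k/16);c,s=np.cos(a),np.sin(a)
  print(k,(np.array([[c,-s],[s,c]])@r-r).round(4),round(np.degrees(a),1))"
```

```text
1 [-0.0074  0.0025] -3.4
2 [-0.0146  0.0054] -6.8
3 [-0.0217  0.0087] -10.2
4 [-0.0285  0.0125] -13.6
5 [-0.0351  0.0166] -16.9
6 [-0.0415  0.0211] -20.3
7 [-0.0476  0.026 ] -23.7
8 [-0.0533  0.0313] -27.1
9 [-0.0588  0.0368] -30.5
10 [-0.0639  0.0427] -33.9
11 [-0.0687  0.0489] -37.3
12 [-0.0731  0.0554] -40.7
13 [-0.0771  0.0621] -44.0
14 [-0.0807  0.069 ] -47.4
15 [-0.0838  0.0761] -50.8
16 [-0.0866  0.0834] -54.2
```

Request:
{"op": "send_rows", "data": {"moves": [{"tx": -0.0074,"ty": 0.0025,"tz": 0,"ax": 0,"ay": 0,"az": -3.4},{"tx": -0.0146,"ty": 0.0054,"tz": 0,"ax": 0,"ay": 0,"az": -6.8},{"tx": -0.0217,"ty": 0.0087,"tz": 0,"ax": 0,"ay": 0,"az": -10.2},{"tx": -0.0285,"ty": 0.0125,"tz": 0,"ax": 0,"ay": 0,"az": -13.6},{"tx": -0.0351,"ty": 0.0166,"tz": 0,"ax": 0,"ay": 0,"az": -17},{"tx": -0.0415,"ty": 0.0211,"tz": 0,"ax": 0,"ay": 0,"az": -20.3},{"tx": -0.0476,"ty": 0.026,"tz": 0,"ax": 0,"ay": 0,"az": -23.7},{"tx": -0.0533,"ty": 0.0313,"tz": 0,"ax": 0,"ay": 0,"az": -27.1}]}}

```text
time: 6.15
position: [0.5752, -0.1107, 0.1233]
ee_rot: [0.212, 1.565, -1.552]
wrist_force: [0.2, -13.4, -4.9]
finger_gap: 0.0466
```

```bash
python3 ob.py
```

```text
t 6.15 q [-0.189  0.415  1.811 -0.007  0.914  0.008] p [ 0.5752 -0.1107  0.1233] gap 0.0466
toolx [ 0.    -0.006 -1.   ] tooly yaw -11.0 F [  0.2  -13.37  -4.89] T [-1.892  0.077 -0.11 ] eff6 -1.005
```

Request:
{"op": "send_rows", "data": {"moves": [{"tx": -0.0055,"ty": 0.0065,"tz": 0,"ax": 0,"ay": 0,"az": -3.4},{"tx": -0.0106,"ty": 0.013,"tz": 0,"ax": 0,"ay": 0,"az": -6.8},{"tx": -0.0154,"ty": 0.0195,"tz": 0,"ax": 0,"ay": 0,"az": -10.2},{"tx": -0.0198,"ty": 0.0262,"tz": 0,"ax": 0,"ay": 0,"az": -13.6},{"tx": -0.0238,"ty": 0.033,"tz": 0,"ax": 0,"ay": 0,"az": -17},{"tx": -0.0274,"ty": 0.04,"tz": 0,"ax": 0,"ay": 0,"az": -20.3},{"tx": -0.0305,"ty": 0.047,"tz": 0,"ax": 0,"ay": 0,"az": -23.7},{"tx": -0.0333,"ty": 0.0543,"tz": 0,"ax": 0,"ay": 0,"az": -27.1}]}}

```text
time: 7.15
position: [0.5395, -0.0581, 0.1232]
ee_rot: [-0.03, 1.56, -2.268]
wrist_force: [-7.5, -13.0, 2.9]
finger_gap: 0.0467
```

```bash
python3 ob.py
python3 - <<'E'
from station import *
from h import *
for n in("scene","top"):
    d=get_image(n);o=(150,170) if n=="scene" else (140,270)
    cv2.imwrite(f"pics/{n}3.png",cv2.resize(d["img"][o[0]:o[0]+180,o[1]:o[1]+200,::-1],None,fx=3.2,fy=3.2,interpolation=cv2.INTER_CUBIC))
E
```

```text
t 7.15 q [-0.105  0.361  1.9   -0.011  0.887  0.57 ] p [ 0.5395 -0.0581  0.1232] gap 0.0467
toolx [-0.007 -0.008 -1.   ] tooly yaw -38.2 F [ -7.48 -13.02   2.88] T [-1.8    1.167 -0.081] eff6 -1.09
```

View pics/scene3.png

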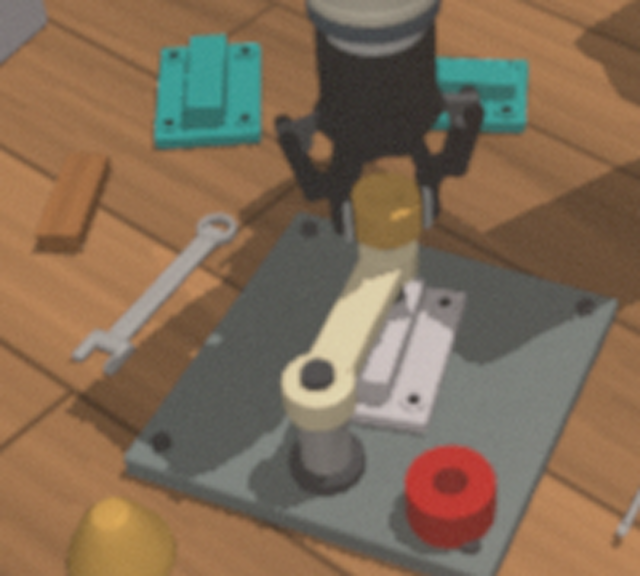

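The arm now lies over the rib in the scene view. I'll let go, lift and check the alignment.

Request:
{"op": "send_rows", "data": {"moves": [{"tx": 0,"ty": 0,"tz": 0,"ax": 0,"ay": 0,"az": 0},{"tx": 0,"ty": 0,"tz": 0,"ax": 0,"ay": 0,"az": 0},{"tx": 0,"ty": 0,"tz": 0,"ax": 0,"ay": 0,"az": 0},{"tx": 0,"ty": 0,"tz": 0,"ax": 0,"ay": 0,"az": 0},{"tx": 0,"ty": 0,"tz": 0,"ax": 0,"ay": 0,"az": 0},{"tx": 0,"ty": 0,"tz": 0,"ax": 0,"ay": 0,"az": 0},{"tx": 0,"ty": 0,"tz": 0.02,"ax": 0,"ay": 0,"az": 0},{"tx": 0,"ty": 0,"tz": 0.05,"ax": 0,"ay": 0,"az": 0}], "fingers": 1}}

```text
time: 8.25
position: [0.5385, -0.0573, 0.173]
ee_rot: [-0.278, 1.559, -2.516]
wrist_force: [-0.1, -0.9, -0.4]
finger_gap: 0.0852
```

Request:
{"op": "send_rows", "data": {"moves": [{"tx": -0.02,"ty": 0,"tz": 0.03,"ax": 0,"ay": 0,"az": 10},{"tx": -0.05,"ty": 0,"tz": 0.06,"ax": 0,"ay": 0,"az": 20},{"tx": -0.08,"ty": 0,"tz": 0.08,"ax": 0,"ay": 0,"az": 30},{"tx": -0.11,"ty": 0,"tz": 0.1,"ax": 0,"ay": 0,"az": 40},{"tx": -0.14,"ty": 0,"tz": 0.12,"ax": 0,"ay": 0,"az": 50},{"tx": -0.14,"ty": 0,"tz": 0.12,"ax": 0,"ay": 0,"az": 60},{"tx": -0.14,"ty": 0,"tz": 0.12,"ax": 0,"ay": 0,"az": 70},{"tx": -0.14,"ty": 0,"tz": 0.12,"ax": 0,"ay": 0,"az": 80}]}}

```text
time: 9.25
position: [0.3984, -0.0572, 0.2931]
ee_rot: [-0.244, 1.559, -1.08]
wrist_force: [0.9, 0.3, 0.2]
finger_gap: 0.0854
```

```bash
python3 ob.py
python3 - <<'E'
from station import *
from geo import *
for n in("scene","top"):
    d=get_image(n);np.savez(f"pics/{n}4.npz",**d);o=(150,170) if n=="scene" else (140,270)
    cv2.imwrite(f"pics/{n}4.png",cv2.resize(d["img"][o[0]:o[0]+180,o[1]:o[1]+200,::-1],None,fx=3.2,fy=3.2,interpolation=cv2.INTER_CUBIC))
    P=cloud(d)
    for nm,x,lo,hi,r in(("knob",(.543,-.055),.15,.17,.04),("bolt",(.667,-.013),.113,.124,.02)):
        m=(P[...,2]>lo)&(P[...,2]<hi)&(d["z_map"]>0)&(np.hypot(P[...,0]-x[0],P[...,1]-x[1])<r)
        q=P[m];v,u=np.nonzero(m);print(n,nm,m.sum(),q.mean(0).round(4),u.mean(),v.mean())
E
```

```text
t 9.25 q [-0.138 -0.078  1.999 -0.01   1.214 -0.87 ] p [ 0.3984 -0.0572  0.2931] gap 0.0854
toolx [ 0.006 -0.01  -1.   ] tooly yaw 42.1 F [0.89 0.31 0.2 ] T [-0.027 -0.012 -0.001] eff6 2.325
scene knob 324 [ 0.5451 -0.0533  0.1588] 289.81481481481484 211.94135802469137
scene bolt 141 [ 0.6671 -0.0119  0.1171] 267.8510638297872 267.49645390070924
top knob 303 [ 0.5445 -0.0553  0.1588] 358.53465346534654 236.04950495049505
top bolt 113 [ 0.6656 -0.0132  0.1171] 339.37168141592923 191.06194690265488
```

View pics/top4.png

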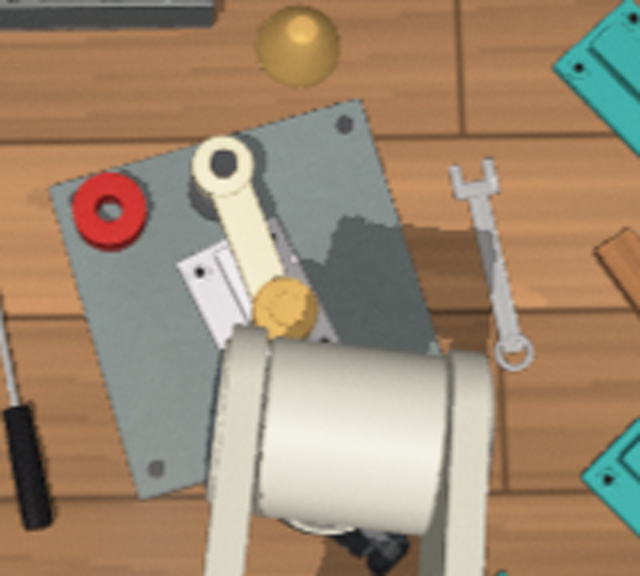

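View pics/scene4.png

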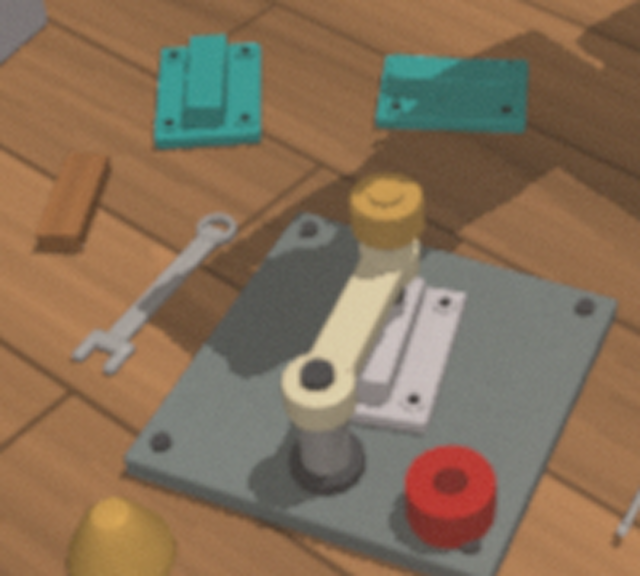

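The screw measures (0.5445,-0.0545), which is on the rib's middle line to about 1 mm and 23 mm from its middle. I'll return with the wrist wound back to gain turning range.

Request:
{"op": "send_rows", "data": {"moves": [{"tx": 0.02,"ty": 0,"tz": 0,"ax": 0,"ay": 0,"az": 10},{"tx": 0.05,"ty": 0.001,"tz": 0,"ax": 0,"ay": 0,"az": 20},{"tx": 0.08,"ty": 0.002,"tz": -0.02,"ax": 0,"ay": 0,"az": 30},{"tx": 0.11,"ty": 0.003,"tz": -0.04,"ax": 0,"ay": 0,"az": 40},{"tx": 0.135,"ty": 0.003,"tz": -0.06,"ax": 0,"ay": 0,"az": 50},{"tx": 0.146,"ty": 0.003,"tz": -0.08,"ax": 0,"ay": 0,"az": 60},{"tx": 0.146,"ty": 0.003,"tz": -0.09,"ax": 0,"ay": 0,"az": 70},{"tx": 0.146,"ty": 0.003,"tz": -0.09,"ax": 0,"ay": 0,"az": 80}], "fingers": 1}}

```text
time: 10.35
position: [0.5438, -0.0541, 0.2016]
ee_rot: [-0.161, 1.561, 0.397]
wrist_force: [0.5, 0.8, -0.4]
finger_gap: 0.0855
```

```bash
python3 ob.py
```

```text
t 10.35 q [-0.105  0.259  1.838  0.005  1.036 -2.236] p [ 0.5438 -0.0541  0.2016] gap 0.0855
toolx [ 0.009  0.004 -1.   ] tooly yaw 122.0 F [ 0.45  0.77 -0.36] T [-0.016 -0.016 -0.   ] eff6 2.338
```

Request:
{"op": "send_rows", "data": {"moves": [{"tx": 0.0007,"ty": 0,"tz": 0,"ax": 0,"ay": 0,"az": 9},{"tx": 0.0007,"ty": 0,"tz": -0.01,"ax": 0,"ay": 0,"az": 18},{"tx": 0.0007,"ty": 0,"tz": -0.025,"ax": 0,"ay": 0,"az": 27},{"tx": 0.0007,"ty": 0,"tz": -0.04,"ax": 0,"ay": 0,"az": 27},{"tx": 0.0007,"ty": 0,"tz": -0.055,"ax": 0,"ay": 0,"az": 27},{"tx": 0.0007,"ty": 0,"tz": -0.07,"ax": 0,"ay": 0,"az": 27},{"tx": 0.0007,"ty": 0,"tz": -0.077,"ax": 0,"ay": 0,"az": 27},{"tx": 0.0007,"ty": 0,"tz": -0.077,"ax": 0,"ay": 0,"az": 27}]}}

```text
time: 11.35
position: [0.5442, -0.0541, 0.1241]
ee_rot: [-0.065, 1.562, 0.963]
wrist_force: [-0.5, -0.1, -0.3]
finger_gap: 0.0856
```

Request:
{"op": "send_rows", "data": {"moves": [{"tx": 0,"ty": 0,"tz": 0,"ax": 0,"ay": 0,"az": 0},{"tx": 0,"ty": 0,"tz": 0,"ax": 0,"ay": 0,"az": 0},{"tx": 0,"ty": 0,"tz": 0,"ax": 0,"ay": 0,"az": 0},{"tx": 0,"ty": 0,"tz": 0,"ax": 0,"ay": 0,"az": 0},{"tx": 0,"ty": 0,"tz": 0,"ax": 0,"ay": 0,"az": 0},{"tx": 0,"ty": 0,"tz": 0,"ax": 0,"ay": 0,"az": 0},{"tx": 0,"ty": 0,"tz": 0,"ax": 0,"ay": 0,"az": 0},{"tx": 0,"ty": 0,"tz": 0,"ax": 0,"ay": 0,"az": 0}], "fingers": 0}}

```text
time: 12.35
position: [0.5432, -0.0539, 0.1247]
ee_rot: [0.116, 1.562, 1.144]
wrist_force: [-5.9, 1.0, 7.5]
finger_gap: 0.0469
```

```bash
python3 ob.py
```

```text
t 12.35 q [-0.107  0.359  1.898  0.01   0.882 -2.712] p [ 0.5432 -0.0539  0.1247] gap 0.0469
toolx [ 0.003  0.008 -1.   ] tooly yaw 148.9 F [-5.93  1.02  7.55] T [ 0.235  0.875 -0.009] eff6 -0.023
```

Gripped. Now a first turn of 40° (0.7 rad) clockwise, following the thread down, to learn the drag torque.

Request:
{"op": "send_rows", "data": {"moves": [{"tx": 0,"ty": 0,"tz": -0.0002,"ax": 0,"ay": 0,"az": -5},{"tx": 0,"ty": 0,"tz": -0.0004,"ax": 0,"ay": 0,"az": -10},{"tx": 0,"ty": 0,"tz": -0.0005,"ax": 0,"ay": 0,"az": -15},{"tx": 0,"ty": 0,"tz": -0.0007,"ax": 0,"ay": 0,"az": -20},{"tx": 0,"ty": 0,"tz": -0.0009,"ax": 0,"ay": 0,"az": -25},{"tx": 0,"ty": 0,"tz": -0.001,"ax": 0,"ay": 0,"az": -30},{"tx": 0,"ty": 0,"tz": -0.0012,"ax": 0,"ay": 0,"az": -35},{"tx": 0,"ty": 0,"tz": -0.0014,"ax": 0,"ay": 0,"az": -40}]}}

```text
time: 13.35
position: [0.5445, -0.0547, 0.1236]
ee_rot: [-0.11, 1.56, 0.217]
wrist_force: [4.8, -5.2, -5.8]
finger_gap: 0.0463
```

```bash
python3 ob.py
```

```text
t 13.35 q [-0.105  0.359  1.901  0.004  0.871 -2.006] p [ 0.5445 -0.0547  0.1236] gap 0.0463
toolx [ 0.01   0.002 -1.   ] tooly yaw 108.8 F [ 4.83 -5.16 -5.78] T [-0.563 -0.598  0.151] eff6 -1.004
```

Drag is 0.15 N m. From here I'll use small steps of 12° and watch the torque after each.

Request:
{"op": "send_rows", "data": {"moves": [{"tx": 0,"ty": 0,"tz": 0,"ax": 0,"ay": 0,"az": -1.5},{"tx": 0,"ty": 0,"tz": -0.0001,"ax": 0,"ay": 0,"az": -3},{"tx": 0,"ty": 0,"tz": -0.0001,"ax": 0,"ay": 0,"az": -4.5},{"tx": 0,"ty": 0,"tz": -0.0002,"ax": 0,"ay": 0,"az": -6},{"tx": 0,"ty": 0,"tz": -0.0002,"ax": 0,"ay": 0,"az": -7.5},{"tx": 0,"ty": 0,"tz": -0.0003,"ax": 0,"ay": 0,"az": -9},{"tx": 0,"ty": 0,"tz": -0.0003,"ax": 0,"ay": 0,"az": -10.5},{"tx": 0,"ty": 0,"tz": -0.0004,"ax": 0,"ay": 0,"az": -12}]}}

```text
time: 14.35
position: [0.5445, -0.0552, 0.1231]
ee_rot: [-0.184, 1.56, -0.067]
wrist_force: [2.6, -6.6, -5.3]
finger_gap: 0.0464
```

```bash
python3 ob.py
```

```text
t 14.35 q [-0.104  0.359  1.902  0.001  0.869 -1.792] p [ 0.5445 -0.0552  0.1231] gap 0.0464
toolx [ 0.011 -0.001 -1.   ] tooly yaw 96.7 F [ 2.56 -6.55 -5.27] T [-0.699 -0.271  0.168] eff6 -0.2
```

Request:
{"op": "send_rows", "data": {"moves": [{"tx": 0,"ty": 0,"tz": 0,"ax": 0,"ay": 0,"az": -1.5},{"tx": 0,"ty": 0,"tz": -0.0001,"ax": 0,"ay": 0,"az": -3},{"tx": 0,"ty": 0,"tz": -0.0001,"ax": 0,"ay": 0,"az": -4.5},{"tx": 0,"ty": 0,"tz": -0.0002,"ax": 0,"ay": 0,"az": -6},{"tx": 0,"ty": 0,"tz": -0.0003,"ax": 0,"ay": 0,"az": -7.5},{"tx": 0,"ty": 0,"tz": -0.0003,"ax": 0,"ay": 0,"az": -9},{"tx": 0,"ty": 0,"tz": -0.0004,"ax": 0,"ay": 0,"az": -10.5},{"tx": 0,"ty": 0,"tz": -0.0005,"ax": 0,"ay": 0,"az": -12}]}}

```text
time: 15.35
position: [0.5444, -0.0555, 0.1227]
ee_rot: [-0.25, 1.56, -0.343]
wrist_force: [0.4, -6.0, -4.5]
finger_gap: 0.0464
```

```bash
python3 ob.py
```

```text
t 15.35 q [-0.103  0.36   1.902 -0.003  0.869 -1.578] p [ 0.5444 -0.0555  0.1227] gap 0.0464
toolx [ 0.01  -0.004 -1.   ] tooly yaw 84.7 F [ 0.39 -5.99 -4.55] T [-0.688 -0.114  0.154] eff6 -0.203
```

Request:
{"op": "send_rows", "data": {"moves": [{"tx": 0,"ty": 0.0003,"tz": 0,"ax": 0,"ay": 0,"az": -1.5},{"tx": 0,"ty": 0.0005,"tz": -0.0001,"ax": 0,"ay": 0,"az": -3},{"tx": 0,"ty": 0.0005,"tz": -0.0001,"ax": 0,"ay": 0,"az": -4.5},{"tx": 0,"ty": 0.0005,"tz": -0.0002,"ax": 0,"ay": 0,"az": -6},{"tx": 0,"ty": 0.0005,"tz": -0.0003,"ax": 0,"ay": 0,"az": -7.5},{"tx": 0,"ty": 0.0005,"tz": -0.0003,"ax": 0,"ay": 0,"az": -9},{"tx": 0,"ty": 0.0005,"tz": -0.0004,"ax": 0,"ay": 0,"az": -10.5},{"tx": 0,"ty": 0.0005,"tz": -0.0005,"ax": 0,"ay": 0,"az": -12}]}}

```text
time: 16.35
position: [0.5439, -0.0555, 0.1223]
ee_rot: [-0.354, 1.56, -0.658]
wrist_force: [-1.2, -6.4, -3.0]
finger_gap: 0.0463
```

```bash
python3 ob.py
```

```text
t 16.35 q [-0.101  0.361  1.902 -0.007  0.87  -1.363] p [ 0.5439 -0.0555  0.1223] gap 0.0463
toolx [ 0.008 -0.006 -1.   ] tooly yaw 72.6 F [-1.19 -6.41 -3.02] T [-0.769  0.034  0.166] eff6 -0.204
```

Request:
{"op": "send_rows", "data": {"moves": [{"tx": 0,"ty": 0.0003,"tz": 0,"ax": 0,"ay": 0,"az": -1.8},{"tx": 0,"ty": 0.0005,"tz": -0.0001,"ax": 0,"ay": 0,"az": -3.6},{"tx": 0,"ty": 0.0005,"tz": -0.0002,"ax": 0,"ay": 0,"az": -5.4},{"tx": 0,"ty": 0.0005,"tz": -0.0003,"ax": 0,"ay": 0,"az": -7.2},{"tx": 0,"ty": 0.0005,"tz": -0.0003,"ax": 0,"ay": 0,"az": -9},{"tx": 0,"ty": 0.0005,"tz": -0.0004,"ax": 0,"ay": 0,"az": -10.8},{"tx": 0,"ty": 0.0005,"tz": -0.0005,"ax": 0,"ay": 0,"az": -12.6},{"tx": 0,"ty": 0.0005,"tz": -0.0005,"ax": 0,"ay": 0,"az": -14.4}]}}

```text
time: 17.35
position: [0.5432, -0.0555, 0.1218]
ee_rot: [-0.504, 1.56, -1.061]
wrist_force: [-1.9, -6.9, -2.8]
finger_gap: 0.047
```

```bash
python3 ob.py
```

```text
t 17.35 q [-0.099  0.362  1.902 -0.011  0.872 -1.106] p [ 0.5432 -0.0555  0.1218] gap 0.047
toolx [ 0.005 -0.009 -1.   ] tooly yaw 58.1 F [-1.89 -6.9  -2.79] T [-0.743  0.071  0.157] eff6 -0.271
```

Request:
{"op": "send_rows", "data": {"moves": [{"tx": 0,"ty": 0.0003,"tz": 0,"ax": 0,"ay": 0,"az": -1.8},{"tx": 0.0003,"ty": 0.0005,"tz": -0.0001,"ax": 0,"ay": 0,"az": -3.6},{"tx": 0.0005,"ty": 0.0005,"tz": -0.0002,"ax": 0,"ay": 0,"az": -5.4},{"tx": 0.0005,"ty": 0.0005,"tz": -0.0003,"ax": 0,"ay": 0,"az": -7.2},{"tx": 0.0005,"ty": 0.0005,"tz": -0.0003,"ax": 0,"ay": 0,"az": -9},{"tx": 0.0005,"ty": 0.0005,"tz": -0.0004,"ax": 0,"ay": 0,"az": -10.8},{"tx": 0.0005,"ty": 0.0005,"tz": -0.0005,"ax": 0,"ay": 0,"az": -12.6},{"tx": 0.0005,"ty": 0.0005,"tz": -0.0005,"ax": 0,"ay": 0,"az": -14.4}]}}

```text
time: 18.35
position: [0.5423, -0.0557, 0.1213]
ee_rot: [-0.76, 1.56, -1.569]
wrist_force: [-5.0, -7.7, -0.6]
finger_gap: 0.0468
```

```bash
python3 ob.py
```

```text
t 18.35 q [-0.098  0.364  1.901 -0.014  0.876 -0.851] p [ 0.5423 -0.0557  0.1213] gap 0.0468
toolx [ 0.    -0.011 -1.   ] tooly yaw 43.6 F [-4.98 -7.68 -0.64] T [-0.918  0.401  0.067] eff6 -0.266
```

Lateral load is building up because the hand is drifting off the axis and tilting. I'll recentre it while turning on.

Request:
{"op": "send_rows", "data": {"moves": [{"tx": 0.0005,"ty": 0.0003,"tz": 0,"ax": 0.1,"ay": 0,"az": -1.5},{"tx": 0.001,"ty": 0.0006,"tz": -0.0001,"ax": 0.2,"ay": 0,"az": -3},{"tx": 0.0015,"ty": 0.0009,"tz": -0.0001,"ax": 0.4,"ay": 0,"az": -4.5},{"tx": 0.002,"ty": 0.0012,"tz": -0.0002,"ax": 0.6,"ay": 0,"az": -6},{"tx": 0.0022,"ty": 0.0012,"tz": -0.0003,"ax": 0.6,"ay": 0,"az": -7.5},{"tx": 0.0022,"ty": 0.0012,"tz": -0.0003,"ax": 0.6,"ay": 0,"az": -9},{"tx": 0.0022,"ty": 0.0012,"tz": -0.0004,"ax": 0.6,"ay": 0,"az": -10.5},{"tx": 0.0022,"ty": 0.0012,"tz": -0.0005,"ax": 0.6,"ay": 0,"az": -12}]}}

```text
time: 19.35
position: [0.5415, -0.0555, 0.1207]
ee_rot: [-1.845, 1.564, -2.865]
wrist_force: [-11.8, -10.0, 6.4]
finger_gap: 0.047
```

```bash
python3 ob.py
```

```text
t 19.35 q [-0.103  0.367  1.897 -0.003  0.884 -0.652] p [ 0.5415 -0.0555  0.1207] gap 0.047
toolx [-0.007 -0.002 -1.   ] tooly yaw 31.6 F [-11.83 -10.02   6.41] T [-1.517  1.268  0.165] eff6 -0.18
```

```bash
python3 -c "
import numpy as np
D=[(.5432,-.0539,148.9),(.5445,-.0547,108.8),(.5445,-.0552,96.7),(.5444,-.0555,84.7),(.5439,-.0555,72.6),(.5432,-.0555,58.1),(.5423,-.0557,43.6),(.5415,-.0555,31.6)]
A=[];b=[]
for x,y,w in D:
  c,s=np.cos(np.radians(w)),np.sin(np.radians(w));A+=[[1,0,c,-s],[0,1,s,c]];b+=[x,y]
r=np.linalg.lstsq(np.array(A),np.array(b),rcond=None);print(r[0],(np.array(b)-A@r[0]).round(5))
"
```

```text
[ 0.54250707 -0.05407369 -0.00112514 -0.00135946] [-9.7e-04 -4.1e-04  3.4e-04  0.0e+00  5.1e-04 -1.7e-04  6.4e-04 -1.8e-04
  4.3e-04  5.0e-05  1.3e-04  2.5e-04 -3.3e-04  1.3e-04 -7.6e-04  3.2e-04]
```

The TCP is orbiting the true axis, about (0.5425,-0.054), with a 1.8 mm grip offset. I'll open, centre and regrip.

Request:
{"op": "send_rows", "data": {"moves": [{"tx": 0,"ty": 0,"tz": 0,"ax": 0,"ay": 0,"az": 0},{"tx": 0,"ty": 0,"tz": 0,"ax": 0,"ay": 0,"az": 0},{"tx": 0,"ty": 0,"tz": 0,"ax": 0,"ay": 0,"az": 0},{"tx": 0,"ty": 0,"tz": 0,"ax": 0,"ay": 0,"az": 0},{"tx": 0.001,"ty": 0.0014,"tz": 0,"ax": 0.1,"ay": -0.4,"az": 0},{"tx": 0.001,"ty": 0.0014,"tz": 0,"ax": 0.1,"ay": -0.4,"az": 0},{"tx": 0.001,"ty": 0.0014,"tz": 0,"ax": 0.1,"ay": -0.4,"az": 0},{"tx": 0.001,"ty": 0.0014,"tz": 0,"ax": 0.1,"ay": -0.4,"az": 0}], "fingers": 1}}

```text
time: 20.35
position: [0.5425, -0.0541, 0.1207]
ee_rot: [-0.66, 1.571, -1.68]
wrist_force: [-0.1, 0.9, -0.2]
finger_gap: 0.0853
```

```bash
python3 ob.py
```

```text
t 20.35 q [-0.102  0.365  1.9   -0.     0.876 -0.653] p [ 0.5425 -0.0541  0.1207] gap 0.0853
toolx [-0. -0. -1.] tooly yaw 31.6 F [-0.1   0.89 -0.24] T [-0.089  0.017  0.008] eff6 0.0
```

Request:
{"op": "send_rows", "data": {"moves": [{"tx": 0,"ty": 0,"tz": 0,"ax": 0,"ay": 0,"az": 0},{"tx": 0,"ty": 0,"tz": 0,"ax": 0,"ay": 0,"az": 0},{"tx": 0,"ty": 0,"tz": 0,"ax": 0,"ay": 0,"az": 0},{"tx": 0,"ty": 0,"tz": 0,"ax": 0,"ay": 0,"az": 0},{"tx": 0,"ty": 0,"tz": 0,"ax": 0,"ay": 0,"az": 0},{"tx": 0,"ty": 0,"tz": 0,"ax": 0,"ay": 0,"az": 0},{"tx": 0,"ty": 0,"tz": 0,"ax": 0,"ay": 0,"az": 0},{"tx": 0,"ty": 0,"tz": 0,"ax": 0,"ay": 0,"az": 0}], "fingers": 0}}

```text
time: 21.35
position: [0.5409, -0.0548, 0.1212]
ee_rot: [-1.746, 1.568, -2.766]
wrist_force: [-7.6, -2.9, 11.5]
finger_gap: 0.0466
```

```bash
python3 ob.py
```

```text
t 21.35 q [-0.103  0.364  1.901 -0.002  0.88  -0.653] p [ 0.5409 -0.0548  0.1212] gap 0.0466
toolx [-0.003 -0.001 -1.   ] tooly yaw 31.6 F [-7.59 -2.9  11.48] T [-0.795  1.527 -0.06 ] eff6 -0.024
```

Regripped within the remaining centring error of 1–2 mm, with modest forces. Turning on.

Request:
{"op": "send_rows", "data": {"moves": [{"tx": 0,"ty": 0,"tz": 0,"ax": 0,"ay": 0,"az": -1.8},{"tx": 0.0001,"ty": 0,"tz": -0.0001,"ax": 0,"ay": 0,"az": -3.6},{"tx": 0.0001,"ty": 0.0001,"tz": -0.0002,"ax": 0,"ay": 0,"az": -5.4},{"tx": 0.0002,"ty": 0.0001,"tz": -0.0003,"ax": 0,"ay": 0,"az": -7.2},{"tx": 0.0002,"ty": 0.0001,"tz": -0.0003,"ax": 0,"ay": 0,"az": -9},{"tx": 0.0003,"ty": 0.0001,"tz": -0.0004,"ax": 0,"ay": 0,"az": -10.8},{"tx": 0.0003,"ty": 0.0002,"tz": -0.0005,"ax": 0,"ay": 0,"az": -12.6},{"tx": 0.0004,"ty": 0.0002,"tz": -0.0005,"ax": 0,"ay": 0,"az": -14.4}]}}

```text
time: 22.35
position: [0.5401, -0.0551, 0.1208]
ee_rot: [-1.652, 1.565, -2.924]
wrist_force: [-6.4, -4.7, 8.7]
finger_gap: 0.0467
```

```bash
python3 ob.py
```

```text
t 22.35 q [-0.103  0.364  1.901 -0.002  0.882 -0.401] p [ 0.5401 -0.0551  0.1208] gap 0.0467
toolx [-0.006 -0.001 -1.   ] tooly yaw 17.1 F [-6.41 -4.66  8.68] T [-0.67   1.309  0.096] eff6 -0.284
```

Request:
{"op": "send_rows", "data": {"moves": [{"tx": 0,"ty": 0,"tz": 0,"ax": 0,"ay": 0,"az": -1.8},{"tx": 0,"ty": 0,"tz": -0.0001,"ax": 0,"ay": 0,"az": -3.6},{"tx": 0,"ty": 0,"tz": -0.0002,"ax": 0,"ay": 0,"az": -5.4},{"tx": 0,"ty": 0,"tz": -0.0003,"ax": 0,"ay": 0,"az": -7.2},{"tx": 0,"ty": 0,"tz": -0.0003,"ax": 0,"ay": 0,"az": -9},{"tx": 0,"ty": 0,"tz": -0.0004,"ax": 0,"ay": 0,"az": -10.8},{"tx": 0,"ty": 0,"tz": -0.0005,"ax": 0,"ay": 0,"az": -12.6},{"tx": 0,"ty": 0,"tz": -0.0005,"ax": 0,"ay": 0,"az": -14.4}]}}

```text
time: 23.35
position: [0.5393, -0.0552, 0.1203]
ee_rot: [-1.617, 1.563, 3.141]
wrist_force: [-6.8, -2.4, 7.0]
finger_gap: 0.0464
```

```bash
python3 ob.py
```

```text
t 23.35 q [-0.104  0.365  1.902 -0.001  0.883 -0.149] p [ 0.5393 -0.0552  0.1203] gap 0.0464
toolx [-0.008  0.    -1.   ] tooly yaw 2.6 F [-6.8  -2.41  6.96] T [-0.318  1.049  0.151] eff6 -0.287
```

Request:
{"op": "send_rows", "data": {"moves": [{"tx": 0.0005,"ty": 0,"tz": 0,"ax": 0,"ay": 0,"az": -1.8},{"tx": 0.001,"ty": 0,"tz": -0.0001,"ax": 0,"ay": 0,"az": -3.6},{"tx": 0.001,"ty": 0,"tz": -0.0002,"ax": 0,"ay": 0,"az": -5.4},{"tx": 0.001,"ty": 0,"tz": -0.0003,"ax": 0,"ay": 0,"az": -7.2},{"tx": 0.001,"ty": 0,"tz": -0.0003,"ax": 0,"ay": 0,"az": -9},{"tx": 0.001,"ty": 0,"tz": -0.0004,"ax": 0,"ay": 0,"az": -10.8},{"tx": 0.001,"ty": 0,"tz": -0.0005,"ax": 0,"ay": 0,"az": -12.6},{"tx": 0.001,"ty": 0,"tz": -0.0005,"ax": 0,"ay": 0,"az": -14.4}]}}

```text
time: 24.35
position: [0.5385, -0.0551, 0.1197]
ee_rot: [-1.551, 1.56, 2.954]
wrist_force: [-9.4, -1.2, 10.3]
finger_gap: 0.0466
```

```bash
python3 ob.py
```

```text
t 24.35 q [-0.105  0.366  1.901  0.001  0.885  0.101] p [ 0.5385 -0.0551  0.1197] gap 0.0466
toolx [-0.011  0.002 -1.   ] tooly yaw -11.9 F [-9.36 -1.18 10.32] T [-0.189  1.468  0.161] eff6 -0.282
```

Run:
```python
from station import *
from geo import *
for n in("scene","top"):
    d=get_image(n);np.savez(f"pics/{n}5.npz",**d);o=(150,170) if n=="scene" else (140,270)
    cv2.imwrite(f"pics/{n}5.png",cv2.resize(d["img"][o[0]:o[0]+180,o[1]:o[1]+200,::-1],None,fx=3.2,fy=3.2,interpolation=cv2.INTER_CUBIC))
a=cv2.imread("pics/scene4.png");b=cv2.imread("pics/scene5.png");cv2.imwrite("pics/cmp.png",cv2.resize(np.hstack([a[100:450,200:520],b[100:450,200:520]]),None,fx=1.2,fy=1.2))
```

```text
(no output)
```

View pics/cmp.png

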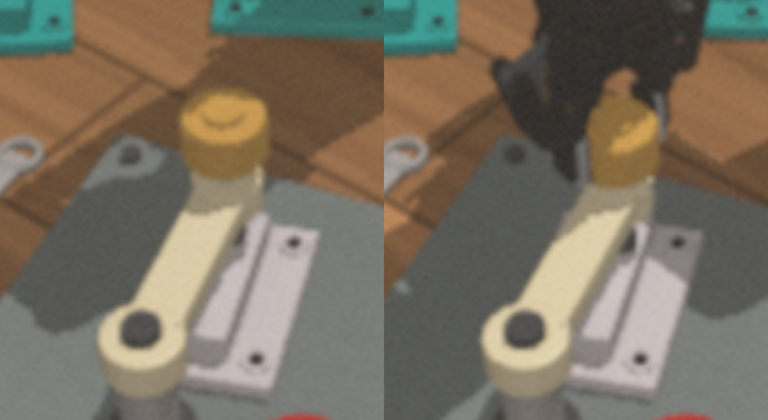

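Run:
```python
from geo import *
for k in(4,5):
  for n in("scene","top"):
    d=dict(np.load(f"pics/{n}{k}.npz"));P=cloud(d)
    x=P[...,:2]-[.6667,-.0133];r=np.hypot(x[...,0],x[...,1])
    # arm top: yellowish-cream pixels, height band
    m=(P[...,2]>.100)&(P[...,2]<.114)&(d["z_map"]>0)&(r>.035)&(r<.095);g=d["img"].astype(int);m&=(g[...,0]-g[...,2]>15)
    q=x[m];ang=np.degrees(np.arctan2(q[:,1],q[:,0]))%360
    print(k,n,m.sum(),np.median(ang).round(2),ang.mean().round(2))
```

```text
4 scene 334 196.49 196.61
4 top 291 198.04 197.73
5 scene 330 194.86 194.93
5 top 0 nan nan
  return _methods._mean(a, axis=axis, dtype=dtype,
  ret = ret.dtype.type(ret / rcount)
<stdin>:9: RuntimeWarning: Mean of empty slice.
```

The arm has crept about 1.65° (3.7 mm) because my sideways corrections pushed it over its swing friction. I'll open, recentre on the axis, regrip and bring it back.

Request:
{"op": "send_rows", "data": {"moves": [{"tx": 0,"ty": 0,"tz": 0,"ax": 0,"ay": 0,"az": 0},{"tx": 0,"ty": 0,"tz": 0,"ax": 0,"ay": 0,"az": 0},{"tx": 0,"ty": 0,"tz": 0,"ax": 0,"ay": 0,"az": 0},{"tx": 0,"ty": 0,"tz": 0,"ax": 0,"ay": 0,"az": 0},{"tx": 0.0025,"ty": 0.0034,"tz": 0.001,"ax": -0.1,"ay": -0.6,"az": 0},{"tx": 0.0025,"ty": 0.0034,"tz": 0.001,"ax": -0.1,"ay": -0.6,"az": 0},{"tx": 0.0025,"ty": 0.0034,"tz": 0.001,"ax": -0.1,"ay": -0.6,"az": 0},{"tx": 0.0025,"ty": 0.0034,"tz": 0.001,"ax": -0.1,"ay": -0.6,"az": 0}], "fingers": 1}}

```text
time: 25.45
position: [0.541, -0.0517, 0.1207]
ee_rot: [-1.997, 1.57, 2.508]
wrist_force: [0.1, 0.0, 0.7]
finger_gap: 0.0851
```

```bash
python3 ob.py;  python3 - <<'E'
from station import *
from geo import *
d=get_image("wrist");cv2.imwrite("pics/w6.png",d["img"][:,:,::-1])
d=get_image("scene");P=cloud(d)
x=P[...,:2]-[.6667,-.0133];r=np.hypot(x[...,0],x[...,1])
m=(P[...,2]>.100)&(P[...,2]<.114)&(d["z_map"]>0)&(r>.035)&(r<.095);g=d["img"].astype(int);m&=(g[...,0]-g[...,2]>15)
q=x[m];ang=np.degrees(np.arctan2(q[:,1],q[:,0]))%360
print(m.sum(),np.median(ang).round(2),ang.mean().round(2))
E
```

```text
t 25.45 q [-0.098  0.363  1.903  0.     0.876  0.109] p [ 0.541  -0.0517  0.1207] gap 0.0851
toolx [-0.001  0.    -1.   ] tooly yaw -11.9 F [0.09 0.04 0.69] T [-0.038  0.006  0.022] eff6 0.0
330 194.42 194.84
```

View pics/w6.png

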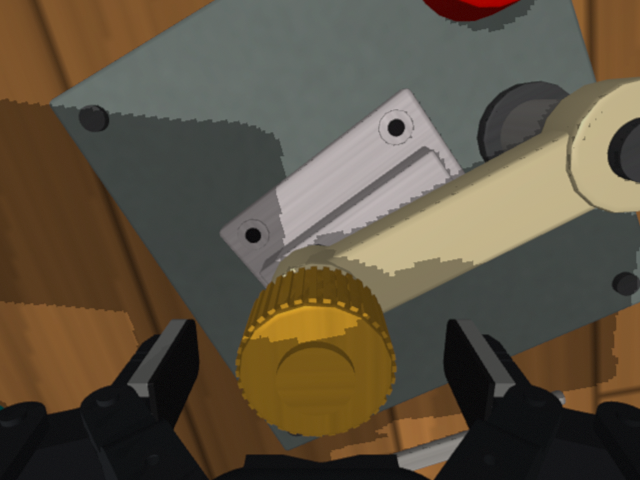

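```bash
python3 - <<'E'
from station import *
from geo import *
d=get_image("wrist")
R=d["R"];piv=np.array([.6667,-.0133])
for name,uv,z in(("knob",(316,367),.151),("pivot",(640,155),.118),("hole1",(396,128),.034),("hole2",(253,235),.034)):
    print(name,onplane(d,[uv],z)[0].round(4))
P=cloud(d);m=(P[...,2]>.145)&(P[...,2]<.165)&(d["z_map"]>0)&(np.hypot(P[...,0]-.541,P[...,1]+.0517)<.04)
v,u=np.nonzero(m);print(m.sum(),P[m].mean(0),u.min(),u.max(),v.min(),v.max(),"camaxes",R[0],R[1])
t=load("top");cr=lambda a:np.array(a,float)/3.4+[270-.35,140-.35]
print("top holes",onplane(t,cr([(212,289),(268,401),(344,364),(287,253)]),.034).round(4))
E
```

```text
knob [ 0.5392 -0.0513  0.151 ]
pivot [ 0.658  -0.0145  0.118 ]
hole1 [0.5919 0.0035 0.034 ]
hole2 [ 0.5042 -0.0378  0.034 ]
18008 [ 0.53929793 -0.04954832  0.1523647 ] 235 395 289 436 camaxes [ 0.97876666 -0.2049692  -0.00185939] [-0.19445218 -0.93133895  0.30788976]
top holes [[ 0.5971  0.0048  0.034 ]
 [ 0.5103 -0.0361  0.034 ]
 [ 0.5378 -0.0943  0.034 ]
 [ 0.6244 -0.0531  0.034 ]]
```

The wrist view shows the knob top spanning 235–395 × 289–436, laterally centred between the fingers. The knob is about 4–5 mm off the rib line, which agrees with the scene view. Closing.

Request:
{"op": "send_rows", "data": {"moves": [{"tx": 0.001,"ty": 0.001,"tz": 0,"ax": 0,"ay": 0,"az": 0},{"tx": 0.001,"ty": 0.001,"tz": 0,"ax": 0,"ay": 0,"az": 0},{"tx": 0.001,"ty": 0.001,"tz": 0,"ax": 0,"ay": 0,"az": 0},{"tx": 0.001,"ty": 0.001,"tz": 0,"ax": 0,"ay": 0,"az": 0},{"tx": 0.001,"ty": 0.001,"tz": 0,"ax": 0,"ay": 0,"az": 0},{"tx": 0.001,"ty": 0.001,"tz": 0,"ax": 0,"ay": 0,"az": 0},{"tx": 0.001,"ty": 0.001,"tz": 0,"ax": 0,"ay": 0,"az": 0},{"tx": 0.001,"ty": 0.001,"tz": 0,"ax": 0,"ay": 0,"az": 0}], "fingers": 0}}

```text
time: 26.6
position: [0.5401, -0.0506, 0.1208]
ee_rot: [-1.539, 1.566, 2.966]
wrist_force: [-7.8, 1.1, 10.0]
finger_gap: 0.0469
```

```bash
python3 ob.py
```

```text
t 26.6 q [-0.096  0.363  1.903  0.     0.88   0.111] p [ 0.5401 -0.0506  0.1208] gap 0.0469
toolx [-0.004  0.001 -1.   ] tooly yaw -11.9 F [-7.84  1.12 10.  ] T [ 0.115  1.267 -0.035] eff6 -0.09
```

Request:
{"op": "send_rows", "data": {"moves": [{"tx": 0.0003,"ty": -0.001,"tz": 0,"ax": 0,"ay": 0,"az": 0.3},{"tx": 0.0006,"ty": -0.002,"tz": 0,"ax": 0,"ay": 0,"az": 0.6},{"tx": 0.0009,"ty": -0.003,"tz": 0,"ax": 0,"ay": 0,"az": 1},{"tx": 0.0012,"ty": -0.004,"tz": 0,"ax": 0,"ay": 0,"az": 1.4},{"tx": 0.0014,"ty": -0.005,"tz": 0,"ax": 0,"ay": 0,"az": 1.7},{"tx": 0.0015,"ty": -0.0056,"tz": 0,"ax": 0,"ay": 0,"az": 1.7},{"tx": 0.0015,"ty": -0.0056,"tz": 0,"ax": 0,"ay": 0,"az": 1.7},{"tx": 0.0015,"ty": -0.0056,"tz": 0,"ax": 0,"ay": 0,"az": 1.7}]}}

```text
time: 27.6
position: [0.5414, -0.055, 0.1209]
ee_rot: [-1.874, 1.565, 2.66]
wrist_force: [-1.1, 7.2, 3.1]
finger_gap: 0.0467
```

```bash
python3 ob.py
cat > ang.py <<'E'
from station import *
from geo import *
d=get_image("scene");P=cloud(d)
x=P[...,:2]-[.6667,-.0133];r=np.hypot(x[...,0],x[...,1])
m=(P[...,2]>.100)&(P[...,2]<.114)&(d["z_map"]>0)&(r>.035)&(r<.095);g=d["img"].astype(int);m&=(g[...,0]-g[...,2]>15)
q=x[m];ang=np.degrees(np.arctan2(q[:,1],q[:,0]))%360
print("arm ang (196.5 wanted)",m.sum(),np.median(ang).round(2),ang.mean().round(2))
E
python3 ang.py
```

```text
t 27.6 q [-0.105  0.366  1.899  0.003  0.882  0.071] p [ 0.5414 -0.055   0.1209] gap 0.0467
toolx [-0.005  0.002 -1.   ] tooly yaw -10.2 F [-1.07  7.21  3.11] T [1.122 0.173 0.104] eff6 0.094
arm ang (196.5 wanted) 327 196.99 197.15
```

The arm is back within about 0.5° of where it was. Turning on.

Request:
{"op": "send_rows", "data": {"moves": [{"tx": 0,"ty": 0,"tz": 0,"ax": 0,"ay": 0,"az": -1.8},{"tx": 0,"ty": 0,"tz": -0.0001,"ax": 0,"ay": 0,"az": -3.6},{"tx": 0,"ty": 0,"tz": -0.0002,"ax": 0,"ay": 0,"az": -5.4},{"tx": 0,"ty": 0,"tz": -0.0003,"ax": 0,"ay": 0,"az": -7.2},{"tx": 0,"ty": 0,"tz": -0.0003,"ax": 0,"ay": 0,"az": -9},{"tx": 0,"ty": 0,"tz": -0.0004,"ax": 0,"ay": 0,"az": -10.8},{"tx": 0,"ty": 0,"tz": -0.0005,"ax": 0,"ay": 0,"az": -12.6},{"tx": 0,"ty": 0,"tz": -0.0005,"ax": 0,"ay": 0,"az": -14.4}]}}

```text
time: 28.65
position: [0.542, -0.0551, 0.1205]
ee_rot: [-2.012, 1.566, 2.269]
wrist_force: [5.2, 2.0, -2.9]
finger_gap: 0.0464
```

```bash
python3 ob.py
```

```text
t 28.65 q [-0.106  0.366  1.899  0.004  0.88   0.323] p [ 0.542  -0.0551  0.1205] gap 0.0464
toolx [-0.003  0.003 -1.   ] tooly yaw -24.7 F [ 5.17  2.02 -2.9 ] T [ 0.256 -0.776  0.166] eff6 -0.277
```

Request:
{"op": "send_rows", "data": {"moves": [{"tx": 0,"ty": 0,"tz": 0,"ax": 0,"ay": 0,"az": -1.8},{"tx": 0,"ty": 0,"tz": -0.0001,"ax": 0,"ay": 0,"az": -3.6},{"tx": 0,"ty": 0,"tz": -0.0002,"ax": 0,"ay": 0,"az": -5.4},{"tx": 0,"ty": 0,"tz": -0.0003,"ax": 0,"ay": 0,"az": -7.2},{"tx": 0,"ty": 0,"tz": -0.0003,"ax": 0,"ay": 0,"az": -9},{"tx": 0,"ty": 0,"tz": -0.0004,"ax": 0,"ay": 0,"az": -10.8},{"tx": 0,"ty": 0,"tz": -0.0005,"ax": 0,"ay": 0,"az": -12.6},{"tx": 0,"ty": 0,"tz": -0.0005,"ax": 0,"ay": 0,"az": -14.4}]}}

```text
time: 29.65
position: [0.5425, -0.0554, 0.1202]
ee_rot: [-2.259, 1.567, 1.769]
wrist_force: [6.0, -0.6, -3.1]
finger_gap: 0.0467
```

```bash
python3 ob.py
```

```text
t 29.65 q [-0.107  0.366  1.899  0.004  0.877  0.575] p [ 0.5425 -0.0554  0.1202] gap 0.0467
toolx [-0.001  0.004 -1.   ] tooly yaw -39.2 F [ 6.   -0.59 -3.15] T [ 0.021 -0.912  0.172] eff6 -0.233
```

Request:
{"op": "send_rows", "data": {"moves": [{"tx": 0,"ty": 0,"tz": 0,"ax": 0,"ay": 0,"az": -1.8},{"tx": 0,"ty": 0,"tz": -0.0001,"ax": 0,"ay": 0,"az": -3.6},{"tx": 0,"ty": 0,"tz": -0.0002,"ax": 0,"ay": 0,"az": -5.4},{"tx": 0,"ty": 0,"tz": -0.0003,"ax": 0,"ay": 0,"az": -7.2},{"tx": 0,"ty": 0,"tz": -0.0003,"ax": 0,"ay": 0,"az": -9},{"tx": 0,"ty": 0,"tz": -0.0004,"ax": 0,"ay": 0,"az": -10.8},{"tx": 0,"ty": 0,"tz": -0.0005,"ax": 0,"ay": 0,"az": -12.6},{"tx": 0,"ty": 0,"tz": -0.0005,"ax": 0,"ay": 0,"az": -14.4}]}}

```text
time: 30.65
position: [0.5431, -0.0558, 0.12]
ee_rot: [-2.613, 1.568, 1.162]
wrist_force: [6.2, -0.5, -1.6]
finger_gap: 0.0465
```

```bash
python3 ob.py
```

```text
t 30.65 q [-0.107  0.367  1.9    0.004  0.874  0.829] p [ 0.5431 -0.0558  0.12  ] gap 0.0465
toolx [ 0.001  0.003 -1.   ] tooly yaw -53.7 F [ 6.17 -0.46 -1.55] T [-0.136 -0.738  0.245] eff6 -0.159
```

Torque rose to 0.245 N m, so the foot may have seated. I'll take smaller steps.

Request:
{"op": "send_rows", "data": {"moves": [{"tx": 0,"ty": 0,"tz": 0,"ax": 0,"ay": 0,"az": -0.6},{"tx": 0,"ty": 0,"tz": 0,"ax": 0,"ay": 0,"az": -1.2},{"tx": 0,"ty": 0,"tz": -0.0001,"ax": 0,"ay": 0,"az": -1.8},{"tx": 0,"ty": 0,"tz": -0.0001,"ax": 0,"ay": 0,"az": -2.4},{"tx": 0,"ty": 0,"tz": -0.0001,"ax": 0,"ay": 0,"az": -3},{"tx": 0,"ty": 0,"tz": -0.0001,"ax": 0,"ay": 0,"az": -3.6},{"tx": 0,"ty": 0,"tz": -0.0002,"ax": 0,"ay": 0,"az": -4.2},{"tx": 0,"ty": 0,"tz": -0.0002,"ax": 0,"ay": 0,"az": -4.8}]}}

```text
time: 31.65
position: [0.5432, -0.056, 0.1199]
ee_rot: [-2.749, 1.568, 0.94]
wrist_force: [6.0, -1.7, -0.5]
finger_gap: 0.0466
```

```bash
python3 ob.py;python3 ang.py
```

```text
t 31.65 q [-0.107  0.367  1.9    0.003  0.874  0.913] p [ 0.5432 -0.056   0.1199] gap 0.0466
toolx [ 0.002  0.002 -1.   ] tooly yaw -58.6 F [ 6.04 -1.74 -0.53] T [-0.088 -0.661  0.258] eff6 0.141
arm ang (196.5 wanted) 335 196.97 197.14
```

Request:
{"op": "send_rows", "data": {"moves": [{"tx": 0,"ty": 0,"tz": 0,"ax": 0,"ay": 0,"az": -0.6},{"tx": 0,"ty": 0,"tz": 0,"ax": 0,"ay": 0,"az": -1.2},{"tx": 0,"ty": 0,"tz": -0.0001,"ax": 0,"ay": 0,"az": -1.8},{"tx": 0,"ty": 0,"tz": -0.0001,"ax": 0,"ay": 0,"az": -2.4},{"tx": 0,"ty": 0,"tz": -0.0001,"ax": 0,"ay": 0,"az": -3},{"tx": 0,"ty": 0,"tz": -0.0001,"ax": 0,"ay": 0,"az": -3.6},{"tx": 0,"ty": 0,"tz": -0.0002,"ax": 0,"ay": 0,"az": -4.2},{"tx": 0,"ty": 0,"tz": -0.0002,"ax": 0,"ay": 0,"az": -4.8}]}}

```text
time: 32.7
position: [0.5433, -0.0561, 0.1199]
ee_rot: [-2.881, 1.568, 0.724]
wrist_force: [4.8, -3.2, -0.7]
finger_gap: 0.0468
```

```bash
python3 ob.py
```

```text
t 32.7 q [-0.107  0.367  1.9    0.003  0.873  0.998] p [ 0.5433 -0.0561  0.1199] gap 0.0468
toolx [ 0.002  0.002 -1.   ] tooly yaw -63.4 F [ 4.78 -3.25 -0.65] T [-0.194 -0.63   0.348] eff6 0.171
```

Torque climbs about 0.09 N m per 4.8°, and it is now about 0.19 N m above drag, so roughly 90–115 N of clamping. That's snug and well below crushing, so I'll stop here, let go and rise.

Request:
{"op": "send_rows", "data": {"moves": [{"tx": 0,"ty": 0,"tz": 0,"ax": 0,"ay": 0,"az": 0},{"tx": 0,"ty": 0,"tz": 0,"ax": 0,"ay": 0,"az": 0},{"tx": 0,"ty": 0,"tz": 0,"ax": 0,"ay": 0,"az": 0},{"tx": 0,"ty": 0,"tz": 0,"ax": 0,"ay": 0,"az": 0},{"tx": 0,"ty": 0,"tz": 0,"ax": 0,"ay": 0,"az": 0},{"tx": 0,"ty": 0,"tz": 0.01,"ax": 0,"ay": 0,"az": 0},{"tx": 0,"ty": 0,"tz": 0.03,"ax": 0,"ay": 0,"az": 0},{"tx": 0,"ty": 0,"tz": 0.06,"ax": 0,"ay": 0,"az": 0}], "fingers": 1}}

```text
time: 33.7
position: [0.5428, -0.0561, 0.1805]
ee_rot: [-2.479, 1.568, 1.126]
wrist_force: [1.1, 0.1, -0.5]
finger_gap: 0.085
```

Request:
{"op": "send_rows", "data": {"moves": [{"tx": -0.01,"ty": 0,"tz": 0.04,"ax": 0,"ay": 0,"az": 0},{"tx": -0.05,"ty": 0.02,"tz": 0.08,"ax": 0,"ay": 0,"az": 0},{"tx": -0.09,"ty": 0.05,"tz": 0.12,"ax": 0,"ay": 0,"az": 0},{"tx": -0.12,"ty": 0.09,"tz": 0.14,"ax": 0,"ay": 0,"az": 0},{"tx": -0.14,"ty": 0.14,"tz": 0.15,"ax": 0,"ay": 0,"az": 0},{"tx": -0.15,"ty": 0.19,"tz": 0.15,"ax": 0,"ay": 0,"az": 0},{"tx": -0.15,"ty": 0.23,"tz": 0.15,"ax": 0,"ay": 0,"az": 0},{"tx": -0.15,"ty": 0.26,"tz": 0.15,"ax": 0,"ay": 0,"az": 0}]}}

```text
time: 34.7
position: [0.3924, 0.2056, 0.3315]
ee_rot: [-2.693, 1.567, 0.913]
wrist_force: [-0.1, 0.0, 0.0]
finger_gap: 0.0857
```

```bash
python3 ob.py; python3 ang.py
python3 - <<'E'
from station import *
from geo import *
for n in("scene","top"):
    d=get_image(n);o=(150,170) if n=="scene" else (140,270)
    cv2.imwrite(f"pics/{n}7.png",cv2.resize(d["img"][o[0]:o[0]+180,o[1]:o[1]+200,::-1],None,fx=3.2,fy=3.2,interpolation=cv2.INTER_CUBIC))
    P=cloud(d)
    m=(P[...,2]>.14)&(P[...,2]<.165)&(d["z_map"]>0)&(np.hypot(P[...,0]-.543,P[...,1]+.055)<.04)
    q=P[m];print(n,"knob",m.sum(),q.mean(0).round(4),"top z",np.median(q[:,2]))
E
```

```text
t 34.7 q [ 0.478 -0.034  1.873  0.002  1.299  1.584] p [0.3924 0.2056 0.3315] gap 0.0857
toolx [ 0.002  0.003 -1.   ] tooly yaw -63.4 F [-0.09  0.03  0.01] T [0.004 0.036 0.033] eff6 -0.643
arm ang (196.5 wanted) 332 197.78 197.49
scene knob 353 [ 0.5463 -0.0546  0.151 ] top z 0.15145125499706483
top knob 342 [ 0.5432 -0.0562  0.1519] top z 0.15193075310773443
```

View pics/top7.png

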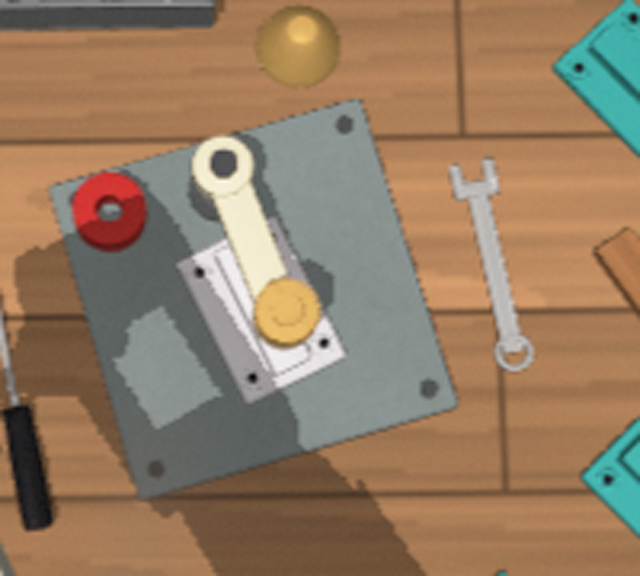

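View pics/scene7.png

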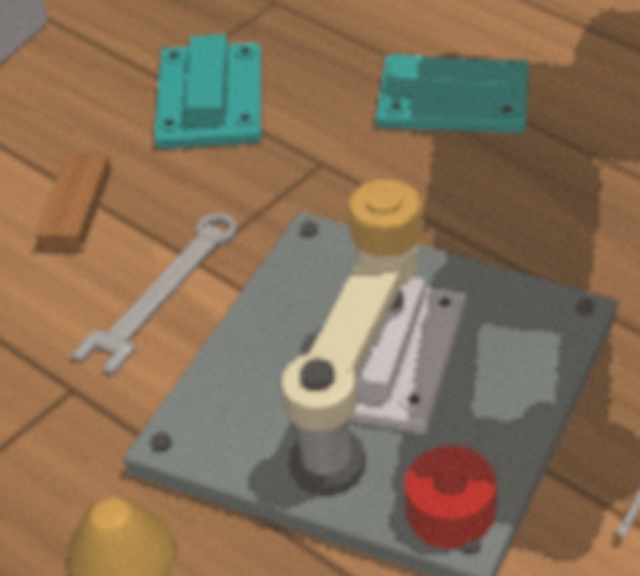

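Both views show the arm lying along the rib and nothing disturbed. The bracket hole at top pixel (348.4,257.8) was at (348.5,257.6) before, and the knob is 7 mm lower. Handing in.

```bash
python3 -c "
from station import *
print(close_job())"
```

```text
the job is handed in; nothing more can be done
None
```

The clamp arm is over the rib, the thumbscrew is seated and snug, and the job was handed in at about 35 s of the 70 s. I estimate 70–115 N of clamping, judged from the torque only. `close_job()` reports no verdict, so I can't confirm the result was accepted.

**What I did:** I swung the arm by its knob about 54° clockwise onto the aluminium bracket's rib. I then turned the thumbscrew about 3.5 rad clockwise until it seated, let go and backed the hand away.

**Last checks:**
- **Torque:** it held at about 0.16 N m while the screw ran free, then climbed 0.245, 0.258 and 0.348 N m over the last steps. The climb was uneven, which is why the estimate is a range. I did not regrip to check the force after letting go.
- **Knob height:** it came down about 7 mm, which matches 3.5 rad of turning.
- **Screw position:** the top camera puts it within 1 mm of the rib's middle line and about 25 mm from the rib's middle. The scene camera disagrees by about 1°, or 2–3 mm, still within the 9 mm limit.
- **Bracket and bystanders:** the bracket hole I compared before and after has not moved. The bystanders in view show no movement; I did not check the tin and the try square after the job.
- **Hand:** it ended clear of everything, with no force on the wrist.

**What went wrong on the way:** partway through turning, an off-centre grip let the arm creep about 3.7 mm. I regripped and swung it back before the screw touched the rib.

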